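# Put the lounge lamps away on charge

### The job

Put the cordless lamps away on charge: slide the screen panel straight up out of every lamp that still has one and stand it upright in the wooden rack, one panel to a slot, and stand all three bare lamp bases on the desk close up against the charging strip at a contact of its own, turned so that its brass tab squarely faces that brass contact. When all that is done, switch the strip on by pressing the raised end of its red rocker fully down. Leave the mug, the clock and the phone where they are.

Things in the scene. Friction and masses are not known exactly. Their poses are not given: they have to be found in the camera images.
- lampA: cordless lamp base: round brown wooden puck, 66 mm diameter, 50 mm tall, 0.45 kg. Origin at the centre of its underside, z up, x points from the axis to its brass tab. A slot in the top (along y, 50 mm long, 6.5 mm wide, 22 mm deep, floor 28 mm above the underside) holds the panel of the same letter at the start, unless that is absent
- tabA (a point): the brass charging tab of lampA: 14 mm wide strip up the side and lapped 17 mm over the top rim; this point is on the side face, 33 mm from the lamp's axis and 25 mm up
- panelA: rigid cream panel, 132 mm tall, 0.12 kg, 5.5 mm thick: tongue at the bottom 48 mm wide, 22 mm tall; screen 96 mm wide, 90 mm tall; dark batten along the top edge, 100 mm wide, 9 mm thick, 20 mm tall. Origin at the middle of the tongue's bottom edge, z up, x along the thickness, y along the width. Starts with its tongue loose in the slot of lampA; None if absent (2 or 3 are there)
- lampB: cordless lamp base: round brown wooden puck, 66 mm diameter, 50 mm tall, 0.45 kg. Origin at the centre of its underside, z up, x points from the axis to its brass tab. A slot in the top (along y, 50 mm long, 6.5 mm wide, 22 mm deep, floor 28 mm above the underside) holds the panel of the same letter at the start, unless that is absent
- tabB (a point): the brass charging tab of lampB: 14 mm wide strip up the side and lapped 17 mm over the top rim; this point is on the side face, 33 mm from the lamp's axis and 25 mm up
- panelB: rigid cream panel, 132 mm tall, 0.12 kg, 5.5 mm thick: tongue at the bottom 48 mm wide, 22 mm tall; screen 96 mm wide, 90 mm tall; dark batten along the top edge, 100 mm wide, 9 mm thick, 20 mm tall. Origin at the middle of the tongue's bottom edge, z up, x along the thickness, y along the width. Starts with its tongue loose in the slot of lampB; None if absent (2 or 3 are there)
- lampC: cordless lamp base: round brown wooden puck, 66 mm diameter, 50 mm tall, 0.45 kg. Origin at the centre of its underside, z up, x points from the axis to its brass tab. A slot in the top (along y, 50 mm long, 6.5 mm wide, 22 mm deep, floor 28 mm above the underside) holds the panel of the same letter at the start, unless that is absent
- tabC (a point): the brass charging tab of lampC: 14 mm wide strip up the side and lapped 17 mm over the top rim; this point is on the side face, 33 mm from the lamp's axis and 25 mm up
- panelC: rigid cream panel, 132 mm tall, 0.12 kg, 5.5 mm thick: tongue at the bottom 48 mm wide, 22 mm tall; screen 96 mm wide, 90 mm tall; dark batten along the top edge, 100 mm wide, 9 mm thick, 20 mm tall. Origin at the middle of the tongue's bottom edge, z up, x along the thickness, y along the width. Starts with its tongue loose in the slot of lampC; None if absent (2 or 3 are there)
- strip: black charging strip fixed on the desk: 50 mm (x) by 430 mm (y) by 30 mm tall. Origin at the centre of its underside; its -x long side, facing the robot, carries three brass contacts; x points away from the lamps
- contact0 (a point): middle of brass contact 0 on the strip's robot-side face, 25 mm above the desk, with a white line on the strip's top behind it; contacts are at y = -75 mm of the strip; frame as the strip's
- contact1 (a point): middle of brass contact 1 on the strip's robot-side face, 25 mm above the desk, with a white line on the strip's top behind it; contacts are at y = 40 mm of the strip; frame as the strip's
- contact2 (a point): middle of brass contact 2 on the strip's robot-side face, 25 mm above the desk, with a white line on the strip's top behind it; contacts are at y = 155 mm of the strip; frame as the strip's
- rocker (a joint): red rocker switch on the strip's top at its -y end, centre 165 mm from the strip's middle: 0 = off (the end towards the contacts, +y, is raised), 0.4 rad = fully on (that end down). Stays where it is left; pressing needs about 2 N at the raised end
- press (a point): where to press: top surface of the rocker's raised end, 18 mm from its pivot (moves down about 7 mm as it goes on); rocker 24 mm by 52 mm
- rack: wooden panel rack fixed on the desk: floor board 200 mm (x) by 110 mm (y), 12 mm thick, with three slots across it, each between two upright boards 90 mm wide (y), 6 mm thick, tops 82 mm above the desk. Origin at the centre of the underside; the slots lie side by side along x, 62 mm apart
- slot0 (a point): centre of rack slot 0 on the rack's floor, 12 mm above the desk; the slot is 14 mm wide along the rack's x, open at both ends along y; a panel stands in it on its tongue, its thickness along x; empty at the start
- slot1 (a point): centre of rack slot 1 on the rack's floor, 12 mm above the desk; the slot is 14 mm wide along the rack's x, open at both ends along y; a panel stands in it on its tongue, its thickness along x; empty at the start
- slot2 (a point): centre of rack slot 2 on the rack's floor, 12 mm above the desk; the slot is 14 mm wide along the rack's x, open at both ends along y; a panel stands in it on its tongue, its thickness along x; empty at the start
- mug: white mug, 76 mm diameter, 90 mm tall; bystander; origin under its centre
- clock: dark wooden desk clock, 45 by 120 by 60 mm tall; bystander; origin under its centre
- phone: black phone lying flat, 150 by 72 by 9 mm; bystander; origin under its centre
Mind the look-alikes: they are no part of the job. Leave any orange look-alike of the panelB alone. What is shaped like the lampC but green is not meant.

How it is judged (in metres and radians):
On the way, in this order (a step that is already met when the one before it is completed fails the run):
1. every panel stands in the rack and every lamp base is at a contact of the strip with its tab facing it (((x of panelA in the frame of slot0 between -0.01 and 0.01 m and y of panelA in the frame of slot0 between -0.035 and 0.035 m and z of panelA in the frame of slot0 between -0.012 and 0.012 m) or (x of panelA in the frame of slot1 between -0.01 and 0.01 m and y of panelA in the frame of slot1 between -0.035 and 0.035 m and z of panelA in the frame of slot1 between -0.012 and 0.012 m) or (x of panelA in the frame of slot2 between -0.01 and 0.01 m and y of panelA in the frame of slot2 between -0.035 and 0.035 m and z of panelA in the frame of slot2 between -0.012 and 0.012 m)) and angle between each of panelA, panelB, panelC's own z axis and vertical below 0.25 rad and ((x of panelB in the frame of slot0 between -0.01 and 0.01 m and y of panelB in the frame of slot0 between -0.035 and 0.035 m and z of panelB in the frame of slot0 between -0.012 and 0.012 m) or (x of panelB in the frame of slot1 between -0.01 and 0.01 m and y of panelB in the frame of slot1 between -0.035 and 0.035 m and z of panelB in the frame of slot1 between -0.012 and 0.012 m) or (x of panelB in the frame of slot2 between -0.01 and 0.01 m and y of panelB in the frame of slot2 between -0.035 and 0.035 m and z of panelB in the frame of slot2 between -0.012 and 0.012 m)) and ((x of panelC in the frame of slot0 between -0.01 and 0.01 m and y of panelC in the frame of slot0 between -0.035 and 0.035 m and z of panelC in the frame of slot0 between -0.012 and 0.012 m) or (x of panelC in the frame of slot1 between -0.01 and 0.01 m and y of panelC in the frame of slot1 between -0.035 and 0.035 m and z of panelC in the frame of slot1 between -0.012 and 0.012 m) or (x of panelC in the frame of slot2 between -0.01 and 0.01 m and y of panelC in the frame of slot2 between -0.035 and 0.035 m and z of panelC in the frame of slot2 between -0.012 and 0.012 m)) and (horizontal distance between tabA and contact0 below 0.01 m or horizontal distance between tabA and contact1 below 0.01 m or horizontal distance between tabA and contact2 below 0.01 m) and angle between the x axis of each of lampA, lampB, lampC and the x axis of strip, either way round below 0.16 rad and height (world z) of each of lampA, lampB, lampC below 0.006 m and angle between each of lampA, lampB, lampC's own z axis and vertical below 0.06 rad and (horizontal distance between tabB and contact0 below 0.01 m or horizontal distance between tabB and contact1 below 0.01 m or horizontal distance between tabB and contact2 below 0.01 m) and (horizontal distance between tabC and contact0 below 0.01 m or horizontal distance between tabC and contact1 below 0.01 m or horizontal distance between tabC and contact2 below 0.01 m) and horizontal distance between panelA and panelB above 0.035 m and horizontal distance between each of panelA, panelB and panelC above 0.035 m), for 0.2 s.
2. the strip is switched on (value of joint rocker above 0.33 rad), for 0.2 s.
At the end, for the whole second after the job is handed in: each panel stands in its own rack slot on the rack floor, tilted under 0.25 rad, within 35 mm of the slot middle; each lamp stands on the desk, its tab within 10 mm of a contact seen from above and within 0.16 rad of square to the strip; rocker past 0.33 rad; all at rest (all of step 1 and linear speed of each of lampA, lampB, lampC, panelA, panelB, panelC below 0.03 m/s and value of joint rocker above 0.33 rad); the robot touches nothing.
It fails at once if the mug is moved more than 30 mm (distance of mug from where it was at the start of the episode above 0.03 m).
It fails at once if the clock is moved more than 30 mm (distance of clock from where it was at the start of the episode above 0.03 m).
It fails at once if the phone is moved more than 30 mm (distance of phone from where it was at the start of the episode above 0.03 m).
Of panelA, panelB, panelC only 2 to 3 are there at a start; the rules pass over those that are not, and their reading is None.
At some moment in a run one of lampA, lampB, lampC may be knocked a few centimetres aside while the robot is not near it.
Once in a run the grip may slacken for a moment while it holds something.
It also fails if it takes over 210 s, if anything falls off the work surface, if the arm or the gripper's body presses on something with over 40 N, if the wrist force passes 120 N, or if a joint passes its speed limit or range.

### The arm

A 7-joint arm with a two-finger parallel gripper is mounted at the origin on the work surface. World frame = base frame: x ahead of the robot, y to its left, z up, the work surface at z = 0. Lengths are in mm, angles in rad, forces in N, time in s.
With the tool pointing down it reaches from about 400 to 875 mm from the base axis. Payload 4.4 kg.
Tool frame: the origin (TCP) lies at the very end of the fingers, on their centre line; the grasp point (between the pads) lies 19 mm behind it; z points along the fingers, y is the direction in which the jaws open and shut (so a half turn about z gives the same grasp; the last joint's range is limited). The gripper opens to 85 mm and grips with 20 to 120 N. Pads are 22 mm wide; open, the fingers measure 114 mm over their backs; the gripper's body (76 mm by 85 mm) begins 54 mm behind the grasp point. The pads swing forward as they close: fully open they stand 13 mm farther back than shut.
Start: joints at [-1.262, 0.628, 0.038, 1.517, -0.027, 0.996, -0.02], TCP at [237.933, 604.902, 192.213] pointing down, gripper open.
Joint ranges: [-3.06, 3.06], [-0.37, 2.12], [-1.25, 1.32], [0.18, 2.47], [-1.1, 4.24], [0.23, 1.98], [-2.94, 2.94]. Speed limits (rad/s): [2.57, 2.57, 3.14, 3.14, 3.14, 3.14, 3.14].

### API

Orientations are given as [roll, pitch, yaw] about the fixed x, y, z axes, in that order (R = Rz(yaw) Ry(pitch) Rx(roll)).
In Python, from cell import read_state, get_image, calibration, finish_job gives the robot as it stands. The module is installed in compiled form; this text tells all that it offers.
- The arm moves only by the tool apply_moves, never from a script. Its argument "increments" is a list of rows, each an object of numbers: "tx", "ty", "tz": the shift along the world's x, y, z in m; "rx", "ry", "rz": the turn, a rotation vector about the world's x, y, z in units of 5 degrees (1.0 is 5 degrees); "claw": the finger opening in m, from 0 to 0.0854. In form: [{"tx": .., "ty": .., "tz": .., "rx": .., "ry": .., "rz": .., "claw": ..}, ...]. A call has 1 to 12 rows; each row is the pose to reach, as a shift and turn from the pose commanded when the call began; what a row does not reach only later rows make up. A row lasts 1/10 s, in which the tool goes at most 50 mm and 8.59 degrees, less where a joint would pass 70% of its speed; a pose out of reach is approached as far as the arm can. A call with a gripper value outside its range is refused whole. The fingers move at their own pace and stop on an object; the grip force is fixed at half the most. Time passes only in rows, so rows that repeat a pose let the fingers close. It gives the time, the measured TCP pose, the force and the opening at its end, in the units of the state.
- read_state(): the state, without advancing time (a new reading comes with each control period).
- get_image(name): name is "scene" or "top" or "wrist"; returns the picture (480x640x3 uint8, red, green, blue); there is no depth.
- calibration(name): a dict with "camera_matrix" (3x3 intrinsics, pixels), "origin" and "attitude" of the camera in the world. Camera axes: x right, y up, looking along -z (the intrinsics and any distortion apply to the point x, -y, -z); pixel columns grow to the right and rows downward; lengths in mm; the calibration is good to about 2 mm. The wrist camera is an equidistant fisheye: a pixel r from the principal point sees the ray r / f radians off the axis. A picture is of the moment at which its call begins: read the wrist's pose just before it. calibration takes no time and is no camera call; for the wrist camera it gives the pose at the moment of the call.
- finish_job(): hands the job in, once; it reports no verdict.
The state is a dict: "clock": time; "qpos": joint angles; "qd": joint speeds; "tau": joint torques, N m; "eef_pos": TCP position; "tool_rot": TCP orientation; "force": force on the tool from outside, world axes, zero at the start; "torque": the same for the moment, N m; "width": finger opening in mm.
Only numpy, scipy, OpenCV 4.12 (cv2) and the standard library are available. Lean on these libraries where they do the work, as an engineer would, in place of code of your own. Each camera call takes 0.05 s, during which the arm holds its last target. There are 200 camera calls.

## Working session

There is one attempt and no reset: what is moved stays moved. The work goes in short steps, Python scripts to look and compute and a tool call to move; the robot and the scene stay as the last step left them, time stands still between calls to the robot, and variables do not carry over. Pictures are saved under pics/ and viewed, about 12 in all and at most 16, crops included, and the job is handed in when it is done.

Besides the shell and the picture viewer there is one more tool, called after "Emit:" in YAML: its name, and indented under it one key for each argument. apply_moves: Moves the arm, as the interface text tells. Its arguments: {"type":"object","properties":{"increments":{"type":"array"}},"required":["increments"]}

```bash
mkdir -p pics; cat > h.py <<'E'
import numpy as np, cv2
from cell import read_state, get_image, calibration, finish_job
from scipy.spatial.transform import Rotation as R
def cal(n):
    c=calibration(n); K=np.array(c["camera_matrix"],float); o=np.array(c["origin"],float); A=np.array(c["attitude"],float)
    if A.shape!=(3,3): A=R.from_euler('xyz',A).as_matrix()
    return K,o,A
def ray(n,px,C=None):
    K,o,A=C or cal(n); u=np.linalg.solve(K,[px[0],px[1],1.0])
    if n=="wrist":
        r=np.hypot(u[0],u[1]); s=np.sin(r)/r if r>1e-9 else 1; d=np.array([u[0]*s,u[1]*s,np.cos(r)])
    else: d=u
    return o, A@np.array([d[0],-d[1],-d[2]])
def at(n,px,z,C=None):
    o,d=ray(n,px,C); return o+d*(z-o[2])/d[2]
def proj(n,P,C=None):
    K,o,A=C or cal(n); p=A.T@(np.array(P,float)-o); p=np.array([p[0],-p[1],-p[2]])
    if n=="wrist":
        r=np.hypot(p[0],p[1]); t=np.arctan2(r,p[2]); u=np.array([p[0]/r*t,p[1]/r*t,1])
    else: u=p/p[2]
    return (K@u)[:2]
def save(n,f):
    im=get_image(n); cv2.imwrite(f"pics/{f}.png",im[...,::-1]); return im
E
python3 - <<'E'
from h import *
for n in("scene","top","wrist"): print(n,calibration(n)); save(n,n+"0")
print(read_state())
E
```

```text
scene {'camera_matrix': array([[467.29306947,   0.        , 314.89722447],
       [  0.        , 467.29306947, 235.93356123],
       [  0.        ,   0.        ,   1.        ]]), 'origin': array([1288.83772001, -342.88559836,  952.30553725]), 'attitude': array([ 0.75572196, -0.01013702,  1.08012203])}
top {'camera_matrix': array([[437.08984996,   0.        , 311.63972412],
       [  0.        , 437.08984996, 244.99010021],
       [  0.        ,   0.        ,   1.        ]]), 'origin': array([ 433.7584994 ,   39.10367311, 1193.57273725]), 'attitude': array([ 0.09833523,  0.00562103, -1.55759568])}
wrist {'camera_matrix': array([[371.64829954,   0.        , 319.08499884],
       [  0.        , 371.64829954, 230.84259969],
       [  0.        ,   0.        ,   1.        ]]), 'origin': array([168.26964079, 632.6910622 , 371.59789085]), 'attitude': array([-2.96950535e-01,  1.14980925e-03,  1.19438887e+00])}
{'clock': 0.15, 'qpos': array([-1.26181314,  0.62909219,  0.03844539,  1.51810356, -0.02700866,
        0.99627946, -0.01994553]), 'qd': array([ 0.00046888, -0.00302614,  0.00035462, -0.00118495,  0.0016105 ,
       -0.0017236 ,  0.00025627]), 'tau': array([ 1.48089239e-03, -5.63797545e+01,  1.22758705e+00, -1.93649733e+01,
        1.11252617e-02,  7.37708324e-03,  8.18175522e-06]), 'eef_pos': array([237.72776915, 604.43229736, 191.53830195]), 'tool_rot': array([-3.14022748e+00, -6.41919213e-06,  2.76686244e+00]), 'force': array([ 0.0366543 , -0.25906407, -0.33113805]), 'torque': array([-0.05870771,  0.02239323,  0.00536642]), 'width': 84.9382145484136}
```

View pics/top0.png

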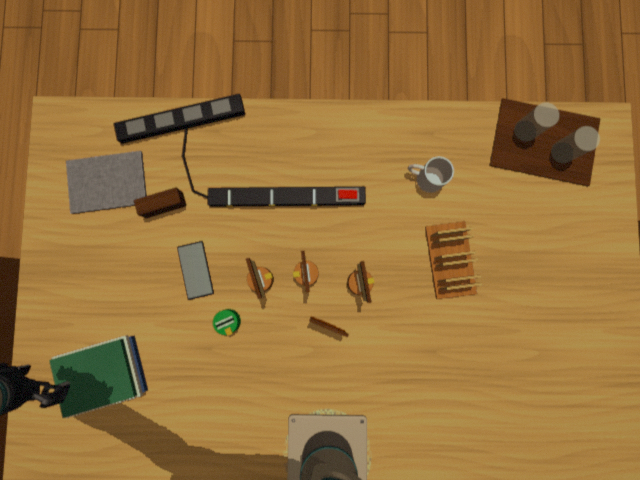

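View pics/scene0.png

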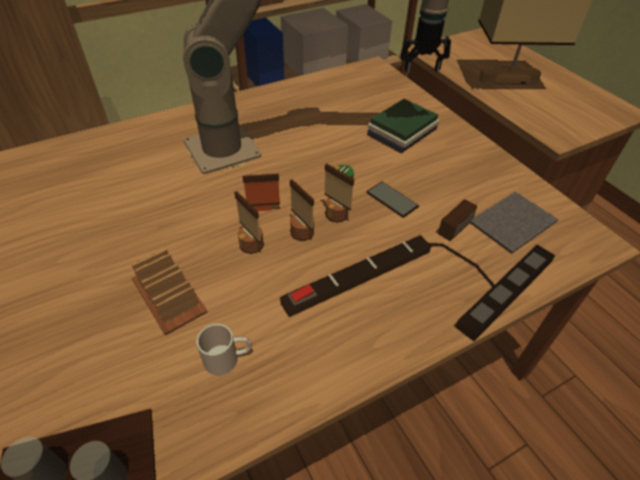

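The top view shows three brown lamps with cream panels at (259,279), (306,274) and (361,283). The strip is at y≈196 px with its rocker at (347,195), and the rack is at (452,260). The look-alikes are a green lamp at (226,322) and an orange panel at (328,327). I'll enlarge the lamp and strip area.

```bash
python3 - <<'E'
from h import *
im=cv2.imread("pics/top0.png")[175:345,195:395]
cv2.imwrite("pics/topc.png",cv2.resize(im,None,fx=4,fy=3.5,interpolation=cv2.INTER_CUBIC)[:600])
im=cv2.imread("pics/top0.png")
c=cv2.resize(im[215:305,420:490],None,fx=5,fy=5,interpolation=cv2.INTER_CUBIC)
s=cv2.resize(im[180:215,200:375],None,fx=4,fy=4,interpolation=cv2.INTER_CUBIC)
cv2.imwrite("pics/rk.png",c)
for n,p,z in [("L",(259,279),40),("M",(306,274),40),("R",(361,283),40),("c",(229,197),30),("c",(272,197),30),("c",(314,197),30),("rk",(347,195),32),("mug",(434,175),45),("phone",(195,270),9),("rack0",(452,260),12),("batten",(253,279),160),("o",(328,327),100),("g",(226,322),50)]: print(n,at("top",p,z).round(0))
E
```

```text
L [456. 185.  40.]
M [470.  61.  40.]
R [449. -84.  40.]
c [676. 273.  30.]
c [678. 156.  30.]
c [679.  42.  30.]
rk [685. -47.  32.]
mug [ 739. -278.   45.]
phone [478. 363.   9.]
rack0 [ 514. -333.   12.]
batten [453. 184. 160.]
o [339.   4. 100.]
g [344. 266.  50.]
```

View pics/topc.png

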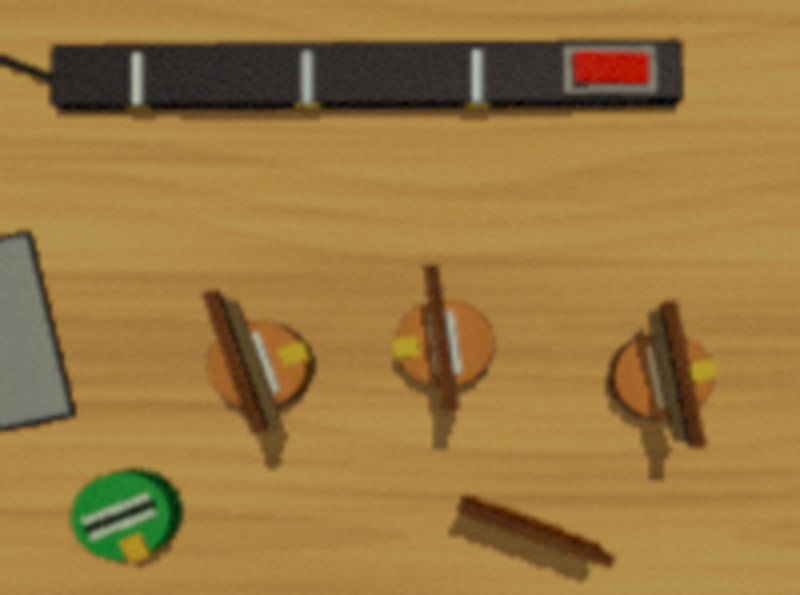

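View pics/rk.png

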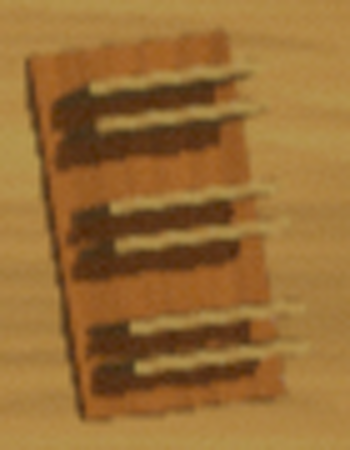

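The crop confirms that all three brown lamps carry cream panels. The orange panel (around crop 535,530) and the green lamp (crop 125,515) stand apart from them. Brass tabs are at crop (293,352), (405,347) and (704,370). The rack crop shows three slot pairs. Next I'll compute the poses.

```bash
python3 - <<'E'
from h import *
T=lambda x,y:(195+x/4,175+y/3.5)
for n,a,b in [("L",(212,293),(260,430)),("M",(431,267),(450,407)),("R",(668,305),(697,443))]:
    p=at("top",T(*a),160);q=at("top",T(*b),160);d=p-q
    print(n,((p+q)/2).round(1),np.linalg.norm(d).round(1),"normal yaw",(np.degrees(np.arctan2(d[1],d[0]))-90).round(1))
for n,t,c in[("L",(293,352),(260,365)),("M",(405,347),(444,346)),("R",(704,370),(661,378))]: print(n,"tab",at("top",T(*t),50).round(0),"c",at("top",T(*c),50).round(0))
K=lambda x,y:(420+x/5,215+y/5)
for a in [(90,90),(245,70),(98,128),(255,106),(110,210),(268,187),(116,246),(283,225),(130,328),(300,306),(136,370),(308,347)]: print(at("top",K(*a),82).round(0)[:2],end=' ')
print()
for a in [(28,60),(222,32),(282,395),(82,412)]: print(at("top",K(*a),12).round(0)[:2],end=' ')
E
```

```text
L [455.2 181.3 160. ] 96.8 normal yaw -71.5
M [473.2  60.9 160. ] 95.1 normal yaw -82.4
R [450.2 -82.  160. ] 93.9 normal yaw -79.5
L tab [465. 159.  50.] c [455. 181.  50.]
M tab [469.  86.  50.] c [471.  61.  50.]
R tab [ 455. -109.   50.] c [449. -81.  50.]
[ 578. -276.] [ 590. -355.] [ 559. -280.] [ 571. -360.] [ 517. -285.] [ 530. -366.] [ 499. -288.] [ 510. -373.] [ 457. -294.] [ 469. -381.] [ 436. -297.] [ 449. -384.] 
[ 603. -262.] [ 620. -368.] [ 424. -396.] [ 413. -289.]
```

Emit:
apply_moves:
  increments:
    - {"tz": 0.05}
    - {"tz": 0.11}
    - {"tx": 0.06,"ty": -0.05,"tz": 0.11,"rz": 1}
    - {"tx": 0.212,"ty": -0.686,"tz": 0.11,"rz": 6.4}
    - {"tx": 0.212,"ty": -0.686,"tz": 0.11,"rz": 6.4}
    - {"tx": 0.212,"ty": -0.686,"tz": 0.11,"rz": 6.4}
    - {"tx": 0.212,"ty": -0.686,"tz": 0.11,"rz": 6.4}
    - {"tx": 0.212,"ty": -0.686,"tz": 0.11,"rz": 6.4}
    - {"tx": 0.212,"ty": -0.686,"tz": 0.11,"rz": 6.4}
    - {"tx": 0.212,"ty": -0.686,"tz": 0.11,"rz": 6.4}
    - {"tx": 0.212,"ty": -0.686,"tz": 0.11,"rz": 6.4}
    - {"tx": 0.212,"ty": -0.686,"tz": 0.11,"rz": 6.4}

```text
$.increments[0]: bad value
```

```bash
python3 - <<'E'
from h import *
s=read_state();print(s["clock"],s["eef_pos"],np.degrees(s["tool_rot"]),s["force"],s["qpos"])
E
```

```text
0.15 [237.72776915 604.43229736 191.53830195] [-1.79921781e+02 -3.67792617e-04  1.58529540e+02] [ 0.0366543  -0.25906407 -0.33113805] [-1.26181314  0.62909219  0.03844539  1.51810356 -0.02700866  0.99627946
 -0.01994553]
```

Emit:
apply_moves:
  increments:
    - {"tx": 0,"ty": 0,"tz": 0.05,"rx": 0,"ry": 0,"rz": 0,"claw": 0.06}
    - {"tx": 0,"ty": 0,"tz": 0.11,"rx": 0,"ry": 0,"rz": 0,"claw": 0.06}
    - {"tx": 0.06,"ty": -0.05,"tz": 0.11,"rx": 0,"ry": 0,"rz": 1,"claw": 0.06}
    - {"tx": 0.212,"ty": -0.686,"tz": 0.11,"rx": 0,"ry": 0,"rz": 6.4,"claw": 0.06}
    - {"tx": 0.212,"ty": -0.686,"tz": 0.11,"rx": 0,"ry": 0,"rz": 6.4,"claw": 0.06}
    - {"tx": 0.212,"ty": -0.686,"tz": 0.11,"rx": 0,"ry": 0,"rz": 6.4,"claw": 0.06}
    - {"tx": 0.212,"ty": -0.686,"tz": 0.11,"rx": 0,"ry": 0,"rz": 6.4,"claw": 0.06}
    - {"tx": 0.212,"ty": -0.686,"tz": 0.11,"rx": 0,"ry": 0,"rz": 6.4,"claw": 0.06}
    - {"tx": 0.212,"ty": -0.686,"tz": 0.11,"rx": 0,"ry": 0,"rz": 6.4,"claw": 0.06}
    - {"tx": 0.212,"ty": -0.686,"tz": 0.11,"rx": 0,"ry": 0,"rz": 6.4,"claw": 0.06}
    - {"tx": 0.212,"ty": -0.686,"tz": 0.11,"rx": 0,"ry": 0,"rz": 6.4,"claw": 0.06}
    - {"tx": 0.212,"ty": -0.686,"tz": 0.11,"rx": 0,"ry": 0,"rz": 6.4,"claw": 0.06}

```text
clock: 1.35
eef_pos: [391.7, 136.2, 301.1]
tool_rot: [3.141, 0.0, -2.958]
force: [1.9, -0.2, 0.1]
width: 59.4
```

Emit:
apply_moves:
  increments:
    - {"tx": 0.058,"ty": -0.218,"tz": 0,"rx": 0,"ry": 0,"rz": 0,"claw": 0.06}
    - {"tx": 0.058,"ty": -0.218,"tz": 0,"rx": 0,"ry": 0,"rz": 0,"claw": 0.06}
    - {"tx": 0.058,"ty": -0.218,"tz": 0,"rx": 0,"ry": 0,"rz": 0,"claw": 0.06}
    - {"tx": 0.058,"ty": -0.218,"tz": 0,"rx": 0,"ry": 0,"rz": 0,"claw": 0.06}
    - {"tx": 0.058,"ty": -0.218,"tz": 0,"rx": 0,"ry": 0,"rz": 0,"claw": 0.06}
    - {"tx": 0.058,"ty": -0.218,"tz": 0,"rx": 0,"ry": 0,"rz": 0,"claw": 0.06}
    - {"tx": 0.058,"ty": -0.218,"tz": 0,"rx": 0,"ry": 0,"rz": 0,"claw": 0.06}
    - {"tx": 0.058,"ty": -0.218,"tz": 0,"rx": 0,"ry": 0,"rz": 0,"claw": 0.06}

```text
clock: 2.15
eef_pos: [449.3, -78.2, 300.8]
tool_rot: [3.141, -0.001, -2.956]
force: [-0.3, 0.5, 0.3]
width: 60.0
```

```bash
python3 - <<'E'
from h import *
s=read_state();print(s["clock"],s["eef_pos"],np.degrees(s["tool_rot"]));C=cal("wrist");print(C)
im=save("wrist","w1")
for P in [(450.2,-82,160),(473.2,60.9,160),(684,-47,32),(574.5,-318,12)]: print(P,proj("wrist",P,C))
E
```

```text
2.15 [449.30032951 -78.15684149 300.79559087] [ 1.79940228e+02 -3.09014755e-02 -1.69347762e+02]
(array([[371.64829954,   0.        , 319.08499884],
       [  0.        , 371.64829954, 230.84259969],
       [  0.        ,   0.        ,   1.        ]]), array([375.98760048, -91.42722208, 481.0509305 ]), array([[-0.18320912, -0.9401967 , -0.28716647],
       [ 0.98307249, -0.1747123 , -0.05517328],
       [ 0.00170222, -0.2924137 ,  0.9562904 ]]))
(450.2, -82, 160) [313.58419453 205.50250752]
(473.2, 60.9, 160) [454.72244881 255.75487732]
(684, -47, 32) [309.73932057 345.62231034]
(574.5, -318, 12) [138.81140611 237.70848848]
```

View pics/w1.png

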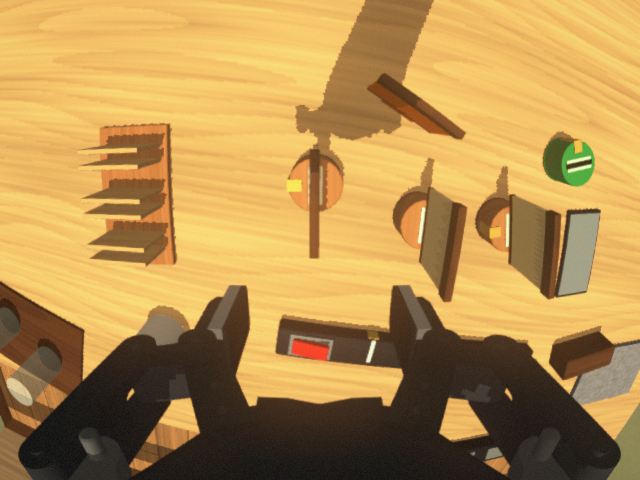

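The wrist view shows the R batten centred at (314,204), against a prediction of (313.6,205.5). The two other lamps, the strip's rocker, the rack, the green lamp and the orange panel are all in view, and top and wrist agree. I'll refine the measurements from here.

```bash
python3 - <<'E'
from h import *
K=np.array([[371.648,0,319.085],[0,371.648,230.8426],[0,0,1]])
C=(K,np.array([375.9876,-91.4272,481.0509]),np.array([[-.18320912,-.9401967,-.28716647],[.98307249,-.1747123,-.05517328],[.00170222,-.2924137,.9562904]]))
for n,a,b in [("R",(315,150),(314,258)),("M",(461,205),(447,299)),("L",(556,212),(549,298))]:
    p=at("wrist",a,160,C);q=at("wrist",b,160,C);d=q-p
    print(n,((p+q)/2).round(1),np.linalg.norm(d).round(1),"normal yaw",(np.degrees(np.arctan2(d[1],d[0]))-90).round(1))
for t in [(293,186),(300,185),(495,233)]: print("tab",at("wrist",t,50,C).round(0))
print("line",at("wrist",(377,340),30,C).round(0),at("wrist",(369,362),30,C).round(0),"contact",at("wrist",(374,334),25,C).round(0))
im=cv2.imread("pics/w1.png")
a=cv2.resize(im[110:280,70:190],None,fx=3.5,fy=3.5,interpolation=cv2.INTER_CUBIC)
b=cv2.resize(im[310:380,270:400],None,fx=3,fy=3,interpolation=cv2.INTER_CUBIC)
cv2.imwrite("pics/w1c.png",np.hstack([a[:595],cv2.copyMakeBorder(b,0,595-len(b),0,0,cv2.BORDER_CONSTANT)])[:, :800])
E
```

```text
R [450.3 -81.2 160. ] 99.0 normal yaw -80.1
M [471.6  60.1 160. ] 97.4 normal yaw -81.0
L [455.3 180.3 160. ] 100.6 normal yaw -71.2
tab [ 457. -107.   50.]
tab [454. -99.  50.]
tab [466. 162.  50.]
line [659.  48.  30.] [700.  46.  30.] contact [653.  42.  25.]
```

View pics/w1c.png

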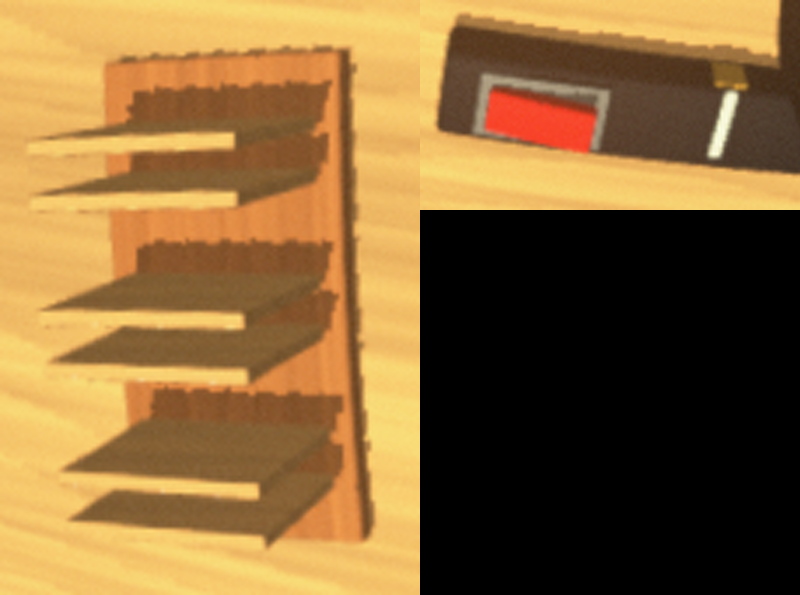

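Emit:
apply_moves:
  increments:
    - {"tx": 0.001,"ty": -0.003,"tz": -0.05,"rx": 0,"ry": 0,"rz": -0.15,"claw": 0.06}
    - {"tx": 0.001,"ty": -0.003,"tz": -0.1,"rx": 0,"ry": 0,"rz": -0.15,"claw": 0.06}
    - {"tx": 0.001,"ty": -0.003,"tz": -0.14,"rx": 0,"ry": 0,"rz": -0.15,"claw": 0.06}
    - {"tx": 0.001,"ty": -0.003,"tz": -0.168,"rx": 0,"ry": 0,"rz": -0.15,"claw": 0.06}
    - {"tx": 0.001,"ty": -0.003,"tz": -0.168,"rx": 0,"ry": 0,"rz": -0.15,"claw": 0.06}
    - {"tx": 0.001,"ty": -0.003,"tz": -0.168,"rx": 0,"ry": 0,"rz": -0.15,"claw": 0.06}
    - {"tx": 0.001,"ty": -0.003,"tz": -0.168,"rx": 0,"ry": 0,"rz": -0.15,"claw": 0.0}
    - {"tx": 0.001,"ty": -0.003,"tz": -0.168,"rx": 0,"ry": 0,"rz": -0.15,"claw": 0.0}
    - {"tx": 0.001,"ty": -0.003,"tz": -0.168,"rx": 0,"ry": 0,"rz": -0.15,"claw": 0.0}
    - {"tx": 0.001,"ty": -0.003,"tz": -0.168,"rx": 0,"ry": 0,"rz": -0.15,"claw": 0.0}
    - {"tx": 0.001,"ty": -0.003,"tz": -0.168,"rx": 0,"ry": 0,"rz": -0.15,"claw": 0.0}
    - {"tx": 0.001,"ty": -0.003,"tz": -0.168,"rx": 0,"ry": 0,"rz": -0.15,"claw": 0.0}

```text
clock: 3.4
eef_pos: [450.7, -82.8, 133.1]
tool_rot: [-3.142, 0.0, -2.971]
force: [0.4, 0.1, 0.1]
width: 0.3
```

```bash
python3 - <<'E'
from h import *
K=np.array([[371.648,0,319.085],[0,371.648,230.8426],[0,0,1]])
C=(K,np.array([375.9876,-91.4272,481.0509]),np.array([[-.18320912,-.9401967,-.28716647],[.98307249,-.1747123,-.05517328],[.00170222,-.2924137,.9562904]]))
for a in [(30,148),(235,140),(32,203),(237,198),(42,318),(244,322),(52,363),(247,378),(65,475),(258,490),(70,520),(267,540)]: print(at("wrist",(70+a[0]/3.5,110+a[1]/3.5),82,C).round(0)[:2],end=' ')
for a in [(105,62),(345,50),(365,540)]: print(at("wrist",(70+a[0]/3.5,110+a[1]/3.5),12,C).round(0)[:2],end=' ')
E
```

```text
[ 450. -380.] [ 438. -293.] [ 470. -378.] [ 457. -291.] [ 512. -372.] [ 500. -285.] [ 528. -367.] [ 519. -283.] [ 571. -362.] [ 560. -277.] [ 589. -360.] [ 578. -273.] [ 424. -394.] [ 409. -286.] [ 604. -260.]
```

```bash
python3 - <<'E'
from h import *
print(read_state()["width"]); a=save("wrist","w2"); b=save("top","t2")
cv2.imwrite("pics/c2.png",np.hstack([a[...,::-1][:,100:540],cv2.resize(b[...,::-1][240:345,230:400],None,fx=2.1,fy=4.5714,interpolation=cv2.INTER_CUBIC)]))
E
```

```text
0.321218848896749
```

View pics/c2.png

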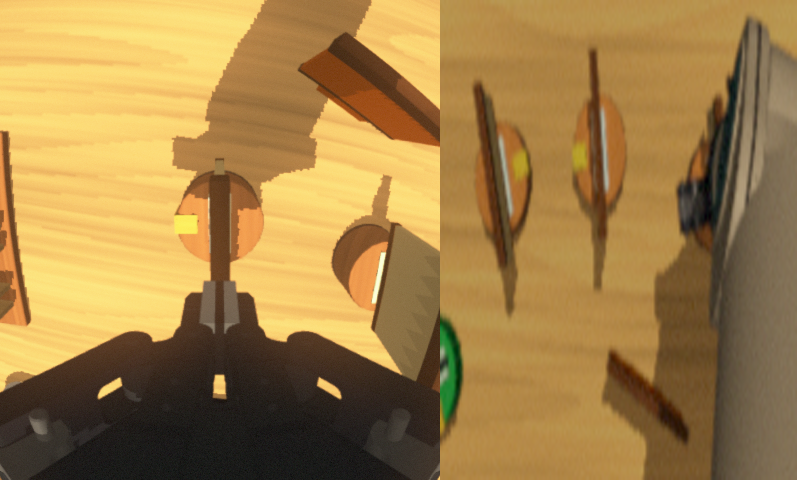

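Emit:
apply_moves:
  increments:
    - {"tx": 0,"ty": 0,"tz": 0.01,"rx": 0,"ry": 0,"rz": 0,"claw": 0.0}
    - {"tx": 0,"ty": 0,"tz": 0.03,"rx": 0,"ry": 0,"rz": 0,"claw": 0.0}
    - {"tx": 0,"ty": 0,"tz": 0.04,"rx": 0,"ry": 0,"rz": 0,"claw": 0.0}
    - {"tx": 0,"ty": 0,"tz": 0.04,"rx": 0,"ry": 0,"rz": 0,"claw": 0.0}

```text
clock: 3.9
eef_pos: [451.9, -83.0, 174.6]
tool_rot: [-3.141, 0.004, -2.971]
force: [0.4, -0.7, -0.2]
width: -0.2
```

```bash
python3 - <<'E'
from h import *
s=read_state();print(s["width"],s["force"]); a=save("wrist","w3"); b=save("scene","s3")
cv2.imwrite("pics/c3.png",np.hstack([a[...,::-1][:,100:540],cv2.resize(b[...,::-1][140:280,220:360],None,fx=2.5,fy=480/140,interpolation=cv2.INTER_CUBIC)]))
E
```

```text
-0.20834800782661492 [ 0.42395784 -0.6833919  -0.18841716]
```

View pics/c3.png

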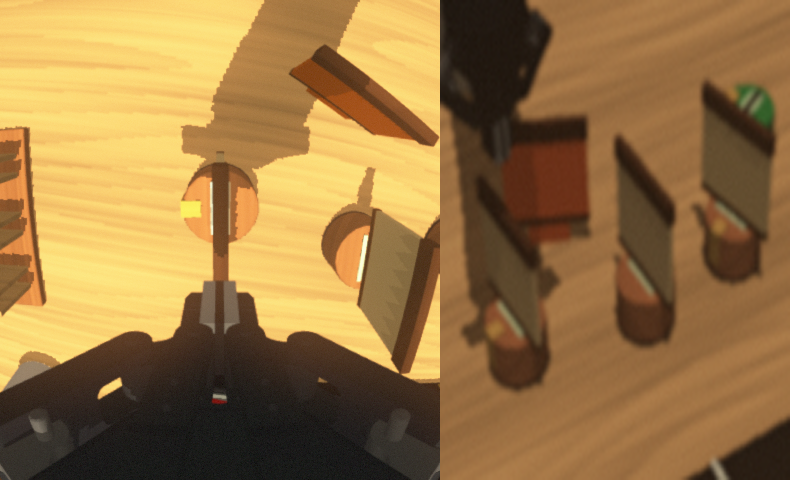

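```bash
python3 - <<'E'
from h import *
print("tcp",proj("scene",(451.9,-83,174.6)),"tcp0",proj("scene",(450.7,-82.8,133)))
for z in (160,140,120): print(z,proj("scene",(450.3,-81.2,z)),proj("scene",(450.3-49,-90,z)),proj("scene",(450.3+49,-73,z)))
print("lamp foot",proj("scene",(450,-82,0)),proj("scene",(450,-82,50)))
E
```

```text
tcp [244.89040984 197.83035231] tcp0 [246.40439147 209.73650386]
160 [245.89550257 201.58054817] [235.35499716 191.12999674] [256.70016203 212.59669984]
140 [246.66519183 207.42720991] [236.23472948 196.97398387] [257.35152957 218.44003339]
120 [247.41615206 213.13160344] [237.09352017 202.67885746] [257.98668447 224.13792553]
lamp foot [251.25182876 244.66953922] [249.58480873 232.07670417]
```

```bash
python3 - <<'E'
from h import *
s=read_state();C=cal("wrist");e=s["eef_pos"]
for dz in (0,10,19,30,40,50): print(dz,proj("wrist",e+[0,0,dz],C).round(1),proj("scene",e+[0,0,dz]).round(1))
im=cv2.imread("pics/s3.png")[150:240,215:305]; im2=cv2.imread("pics/w3.png")[250:420,260:380]
cv2.imwrite("pics/c4.png",np.hstack([cv2.resize(im,(480,480),interpolation=cv2.INTER_CUBIC),cv2.resize(im2,(318,480),interpolation=cv2.INTER_CUBIC)]))
E
```

```text
0 [317.8 266.3] [244.9 197.9]
10 [317.7 273.9] [244.5 194.9]
19 [317.6 281.5] [244.1 192.1]
30 [317.6 291.7] [243.7 188.7]
40 [317.5 302.2] [243.3 185.6]
50 [317.4 313.8] [242.8 182.4]
```

View pics/c4.png

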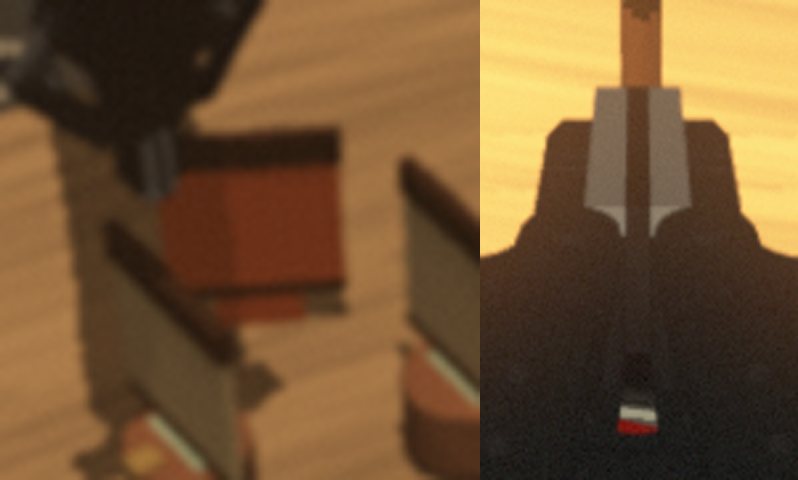

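Both the scene and wrist views put the real fingertips about 33 mm above the reported TCP, so the jaws closed just above the batten and the panel is untouched. I'll regrasp lower, at TCP z≈100, which is safe under either reading.

Emit:
apply_moves:
  increments:
    - {"tx": 0,"ty": 0.001,"tz": 0,"rx": 0,"ry": 0,"rz": 0,"claw": 0.05}
    - {"tx": 0,"ty": 0.001,"tz": 0,"rx": 0,"ry": 0,"rz": 0,"claw": 0.05}
    - {"tx": 0,"ty": 0.001,"tz": 0,"rx": 0,"ry": 0,"rz": 0,"claw": 0.05}
    - {"tx": 0,"ty": 0.001,"tz": -0.025,"rx": 0,"ry": 0,"rz": 0,"claw": 0.05}
    - {"tx": 0,"ty": 0.001,"tz": -0.05,"rx": 0,"ry": 0,"rz": 0,"claw": 0.05}
    - {"tx": 0,"ty": 0.001,"tz": -0.075,"rx": 0,"ry": 0,"rz": 0,"claw": 0.05}
    - {"tx": 0,"ty": 0.001,"tz": -0.075,"rx": 0,"ry": 0,"rz": 0,"claw": 0.05}
    - {"tx": 0,"ty": 0.001,"tz": -0.075,"rx": 0,"ry": 0,"rz": 0,"claw": 0.0}
    - {"tx": 0,"ty": 0.001,"tz": -0.075,"rx": 0,"ry": 0,"rz": 0,"claw": 0.0}
    - {"tx": 0,"ty": 0.001,"tz": -0.075,"rx": 0,"ry": 0,"rz": 0,"claw": 0.0}
    - {"tx": 0,"ty": 0.001,"tz": -0.075,"rx": 0,"ry": 0,"rz": 0,"claw": 0.0}
    - {"tx": 0,"ty": 0.001,"tz": -0.075,"rx": 0,"ry": 0,"rz": 0,"claw": 0.0}

```text
clock: 5.2
eef_pos: [451.7, -82.0, 99.2]
tool_rot: [-3.141, 0.003, -2.971]
force: [-1.2, -0.6, 6.5]
width: 7.5
```

```bash
python3 - <<'E'
from h import *
s=read_state();C=cal("wrist");e=s["eef_pos"];print(e,s["width"],s["force"])
Rm=R.from_euler('xyz',s["tool_rot"]).as_matrix()
for dz in (0,10,20,30,35,40): print(dz,proj("wrist",e-Rm[:,2]*dz+Rm[:,0]*11,C).round(1))
E
```

```text
[451.68624827 -81.95998654  99.20966743] 7.515194813860135 [-1.18427646 -0.58964812  6.50577251]
0 [317.7 246.4]
10 [317.6 253.2]
20 [317.5 260.8]
30 [317.5 269.2]
35 [317.4 273.8]
40 [317.4 278.6]
```

Emit:
apply_moves:
  increments:
    - {"tx": 0,"ty": 0,"tz": 0.005,"rx": 0,"ry": 0,"rz": 0,"claw": 0.0}
    - {"tx": 0,"ty": 0,"tz": 0.02,"rx": 0,"ry": 0,"rz": 0,"claw": 0.0}
    - {"tx": 0,"ty": 0,"tz": 0.04,"rx": 0,"ry": 0,"rz": 0,"claw": 0.0}
    - {"tx": 0,"ty": 0,"tz": 0.07,"rx": 0,"ry": 0,"rz": 0,"claw": 0.0}
    - {"tx": 0,"ty": 0,"tz": 0.1,"rx": 0,"ry": 0,"rz": 0,"claw": 0.0}
    - {"tx": 0,"ty": 0,"tz": 0.13,"rx": 0,"ry": 0,"rz": 0,"claw": 0.0}
    - {"tx": 0,"ty": 0,"tz": 0.13,"rx": 0,"ry": 0,"rz": 0,"claw": 0.0}

```text
clock: 5.9
eef_pos: [453.2, -82.2, 231.8]
tool_rot: [-3.14, 0.008, -2.971]
force: [0.2, -0.6, -1.7]
width: 8.1
```

```bash
python3 - <<'E'
from h import *
s=read_state();C=cal("wrist");e=s["eef_pos"];print(e,s["width"],s["force"],s["torque"])
a=save("wrist","w5"); b=save("scene","s5")
cv2.imwrite("pics/c5.png",np.hstack([a[...,::-1][:,100:540],cv2.resize(b[...,::-1][110:260,220:360],None,fx=2.5,fy=480/150,interpolation=cv2.INTER_CUBIC)]))
E
```

```text
[453.23838164 -82.19401111 231.77769779] 8.137779741752665 [ 0.21705724 -0.57776339 -1.7303128 ] [-0.09573089 -0.05053982  0.02479161]
```

View pics/c5.png

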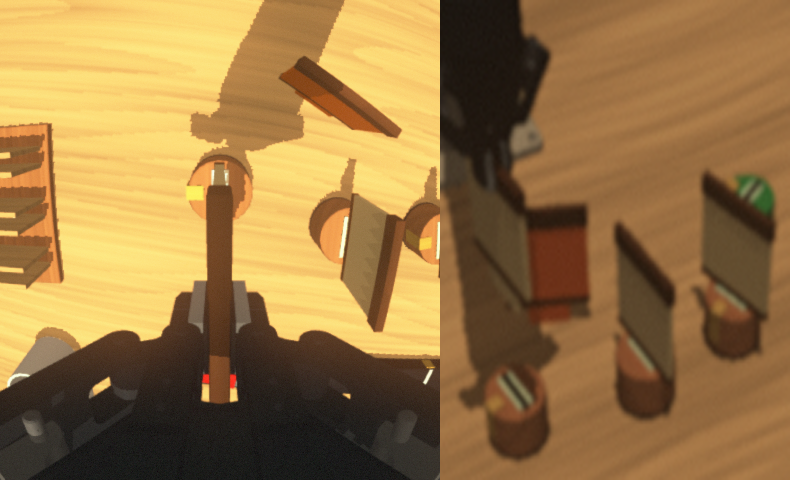

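The panel came up cleanly: the bare slot shows at scene crop (515,390), and the batten is square between the pads. Next I carry it to the far slot.

Emit:
apply_moves:
  increments:
    - {"tx": 0.02,"ty": -0.04,"tz": 0,"rx": 0,"ry": 0,"rz": -1.6,"claw": 0.0}
    - {"tx": 0.04,"ty": -0.08,"tz": 0,"rx": 0,"ry": 0,"rz": -3.2,"claw": 0.0}
    - {"tx": 0.06,"ty": -0.12,"tz": 0,"rx": 0,"ry": 0,"rz": -4.8,"claw": 0.0}
    - {"tx": 0.08,"ty": -0.15,"tz": 0,"rx": 0,"ry": 0,"rz": -6.4,"claw": 0.0}
    - {"tx": 0.1,"ty": -0.19,"tz": 0,"rx": 0,"ry": 0,"rz": -8,"claw": 0.0}
    - {"tx": 0.11,"ty": -0.21,"tz": 0,"rx": 0,"ry": 0,"rz": -9.6,"claw": 0.0}
    - {"tx": 0.121,"ty": -0.236,"tz": 0,"rx": 0,"ry": 0,"rz": -11.2,"claw": 0.0}
    - {"tx": 0.121,"ty": -0.236,"tz": 0,"rx": 0,"ry": 0,"rz": -12.8,"claw": 0.0}
    - {"tx": 0.121,"ty": -0.236,"tz": 0,"rx": 0,"ry": 0,"rz": -14.4,"claw": 0.0}
    - {"tx": 0.121,"ty": -0.236,"tz": 0,"rx": 0,"ry": 0,"rz": -16,"claw": 0.0}
    - {"tx": 0.121,"ty": -0.236,"tz": 0,"rx": 0,"ry": 0,"rz": -17.6,"claw": 0.0}
    - {"tx": 0.121,"ty": -0.236,"tz": 0,"rx": 0,"ry": 0,"rz": -18.3,"claw": 0.0}

```text
clock: 7.2
eef_pos: [570.5, -317.0, 225.6]
tool_rot: [-3.138, -0.002, 1.711]
force: [-0.8, -0.1, -0.6]
width: 7.7
```

```bash
python3 - <<'E'
from h import *
s=read_state();C=cal("wrist");e=s["eef_pos"];print(e,np.degrees(s["tool_rot"]),s["width"],s["force"])
save("wrist","w6"); K,o,A=C; np.savez("w6.npz",K=K,o=o,A=A)
# predicted pixel of slot board tops
for P in [(574.5,-318,82),(514.4,-327.4,82),(453.3,-337,82)]: print(proj("wrist",P,C).round(0))
E
```

```text
[ 570.52520295 -316.96552278  225.57901473] [-1.79796749e+02 -1.24000065e-01  9.80102353e+01] 7.728799352880033 [-0.81582965 -0.09744793 -0.63719943]
[324. 208.]
[257. 209.]
[192. 211.]
```

View pics/w6.png

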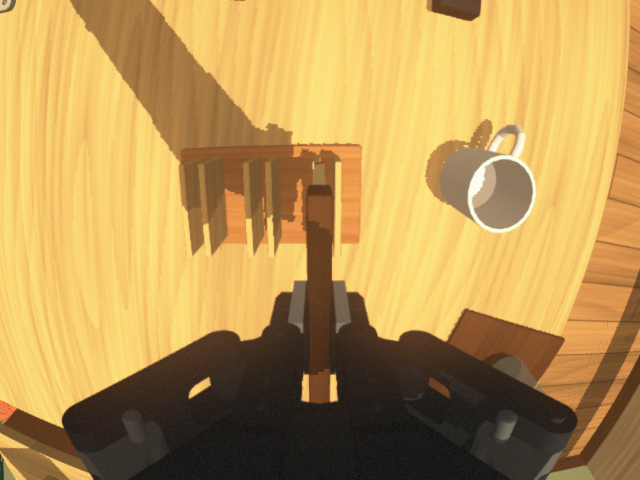

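```bash
python3 - <<'E'
from h import *
z=np.load("w6.npz");C=(z["K"],z["o"],z["A"])
im=cv2.imread("pics/w6.png")
p=im[225:250,170:370].mean(0); 
print([(170+i,*p[i].astype(int)) for i in range(14,185) ][:115:1])
E
```

```text
[(184, np.int64(110), np.int64(204), np.int64(247)), (185, np.int64(114), np.int64(209), np.int64(248)), (186, np.int64(117), np.int64(216), np.int64(251)), (187, np.int64(118), np.int64(217), np.int64(251)), (188, np.int64(116), np.int64(214), np.int64(250)), (189, np.int64(102), np.int64(188), np.int64(231)), (190, np.int64(81), np.int64(148), np.int64(195)), (191, np.int64(65), np.int64(118), np.int64(165)), (192, np.int64(60), np.int64(110), np.int64(154)), (193, np.int64(60), np.int64(111), np.int64(155)), (194, np.int64(61), np.int64(112), np.int64(156)), (195, np.int64(60), np.int64(110), np.int64(153)), (196, np.int64(59), np.int64(106), np.int64(149)), (197, np.int64(59), np.int64(106), np.int64(149)), (198, np.int64(60), np.int64(109), np.int64(153)), (199, np.int64(62), np.int64(113), np.int64(158)), (200, np.int64(65), np.int64(119), np.int64(164)), (201, np.int64(68), np.int64(124), np.int64(169)), (202, np.int64(73), np.int64(132), np.int64(179)), (203, np.int64(89), np.int64(162), np.int64(211)), (204, np.int64(108), np.int64(195), np.int64(241)), (205, np.int64(116), 
[... 4086 characters left out ...]
4(84), np.int64(163), np.int64(236)), (286, np.int64(84), np.int64(162), np.int64(236)), (287, np.int64(84), np.int64(162), np.int64(236)), (288, np.int64(84), np.int64(162), np.int64(236)), (289, np.int64(84), np.int64(162), np.int64(236)), (290, np.int64(84), np.int64(162), np.int64(235)), (291, np.int64(83), np.int64(161), np.int64(235)), (292, np.int64(83), np.int64(161), np.int64(235)), (293, np.int64(84), np.int64(162), np.int64(235)), (294, np.int64(84), np.int64(162), np.int64(235)), (295, np.int64(84), np.int64(163), np.int64(236)), (296, np.int64(85), np.int64(163), np.int64(236)), (297, np.int64(85), np.int64(164), np.int64(236)), (298, np.int64(84), np.int64(163), np.int64(236))]
```

```bash
python3 - <<'E'
from h import *
z=np.load("w6.npz");C=(z["K"],z["o"],z["A"])
m=at("wrist",(259.7,237),82,C); n=at("wrist",(206-10.5,237),82,C); print(m,n)
th=np.radians(8.3);ux=np.array([np.cos(th),np.sin(th),0]);
ref=np.array([514.4,-327.4,82]); print("mid slot x-offset vs earlier estimate",(m-ref)@ux,"near",(n-np.array([453.3,-337,82]))@ux)
far=np.array([574.5,-318,82]); e=np.array([570.5,-317.0,82]); print("tcp rel far slot",(e-far)@ux)
im=cv2.imread("pics/w6.png")
for r in (167,172,178,200,230): print(r,[int(v) for v in im[r,295:350,1]])
for dz in (71,):
  for t in (-10,0): print(proj("wrist",np.array([570.5,-317,225.6-dz]),C))
E
```

```text
[ 519.69286724 -353.51386036   82.        ] [ 457.50996741 -362.41644869   82.        ]
mid slot x-offset vs earlier estimate 1.4677309615617145 near 0.4968493487249261
tcp rel far slot -3.8137469552749046
167 [89, 86, 87, 90, 86, 87, 87, 88, 87, 85, 87, 91, 87, 90, 88, 88, 98, 147, 198, 142, 124, 123, 122, 123, 120, 123, 121, 124, 119, 103, 92, 91, 93, 91, 88, 90, 91, 92, 92, 103, 172, 219, 222, 222, 220, 217, 170, 154, 150, 149, 152, 150, 152, 152, 153]
172 [85, 85, 84, 85, 83, 83, 88, 85, 82, 80, 83, 89, 81, 84, 86, 85, 90, 100, 120, 124, 121, 120, 122, 120, 124, 122, 123, 122, 119, 107, 95, 89, 92, 90, 87, 91, 90, 92, 91, 103, 176, 217, 222, 222, 220, 218, 166, 142, 147, 148, 148, 146, 145, 145, 147]
178 [88, 87, 88, 91, 92, 98, 93, 90, 89, 93, 91, 93, 92, 88, 91, 94, 89, 99, 116, 119, 121, 120, 122, 121, 120, 121, 123, 125, 125, 121, 105, 92, 94, 95, 95, 92, 93, 93, 91, 111, 178, 218, 222, 222, 222, 218, 168, 155, 158, 158, 158, 158, 156, 156, 159]
200 [92, 108, 138, 138, 144, 143, 143, 115, 86, 85, 83, 68, 72, 78, 81, 82, 80, 83, 84, 87, 85, 85, 80, 82, 85, 84, 84, 84, 81, 83, 80, 82, 80, 84, 80, 80, 76, 72, 90, 127, 184, 221, 222, 222, 220, 207, 163, 141, 145, 146, 149, 148, 147, 148, 147]
230 [144, 145, 153, 152, 149, 152, 149, 143, 116, 99, 91, 72, 61, 60, 56, 62, 63, 64, 64, 64, 63, 61, 65, 63, 64, 65, 62, 64, 64, 63, 63, 63, 65, 65, 69, 79, 79, 82, 96, 155, 200, 220, 221, 220, 220, 192, 168, 158, 155, 156, 156, 157, 156, 157, 155]
[319.39501224 229.3003405 ]
[319.39501224 229.3003405 ]
```

Emit:
apply_moves:
  increments:
    - {"tx": 0.001,"ty": 0,"tz": 0,"rx": 0,"ry": 0,"rz": 0,"claw": 0.0}
    - {"tx": 0.001,"ty": 0,"tz": -0.03,"rx": 0,"ry": 0,"rz": 0,"claw": 0.0}
    - {"tx": 0.001,"ty": 0,"tz": -0.055,"rx": 0,"ry": 0,"rz": 0,"claw": 0.0}
    - {"tx": 0.001,"ty": 0,"tz": -0.055,"rx": 0,"ry": 0,"rz": 0,"claw": 0.0}
    - {"tx": 0.001,"ty": 0,"tz": -0.055,"rx": 0,"ry": 0,"rz": 0,"claw": 0.0}
    - {"tx": 0.001,"ty": 0,"tz": -0.055,"rx": 0,"ry": 0,"rz": 0,"claw": 0.0}

```text
clock: 7.85
eef_pos: [573.3, -318.6, 174.3]
tool_rot: [3.14, 0.002, 1.716]
force: [-0.1, -0.4, -0.9]
width: 7.8
```

Emit:
apply_moves:
  increments:
    - {"tx": 0.002,"ty": 0,"tz": 0,"rx": 0,"ry": 0,"rz": 0,"claw": 0.0}
    - {"tx": 0.002,"ty": 0,"tz": -0.01,"rx": 0,"ry": 0,"rz": 0,"claw": 0.0}
    - {"tx": 0.002,"ty": 0,"tz": -0.025,"rx": 0,"ry": 0,"rz": 0,"claw": 0.0}
    - {"tx": 0.002,"ty": 0,"tz": -0.04,"rx": 0,"ry": 0,"rz": 0,"claw": 0.0}
    - {"tx": 0.002,"ty": 0,"tz": -0.05,"rx": 0,"ry": 0,"rz": 0,"claw": 0.0}
    - {"tx": 0.002,"ty": 0,"tz": -0.05,"rx": 0,"ry": 0,"rz": 0,"claw": 0.0}

```text
clock: 8.45
eef_pos: [573.2, -316.6, 120.4]
tool_rot: [-3.138, -0.003, 1.715]
force: [-0.4, -0.2, -0.7]
width: 7.8
```

Emit:
apply_moves:
  increments:
    - {"tx": 0.001,"ty": 0,"tz": -0.015,"rx": 0,"ry": 0,"rz": 0,"claw": 0.0}
    - {"tx": 0.001,"ty": 0,"tz": -0.028,"rx": 0,"ry": 0,"rz": 0,"claw": 0.0}
    - {"tx": 0.001,"ty": 0,"tz": -0.036,"rx": 0,"ry": 0,"rz": 0,"claw": 0.0}
    - {"tx": 0.001,"ty": 0,"tz": -0.036,"rx": 0,"ry": 0,"rz": 0,"claw": 0.0}
    - {"tx": 0.001,"ty": 0,"tz": -0.036,"rx": 0,"ry": 0,"rz": 0,"claw": 0.0}

```text
clock: 8.95
eef_pos: [575.6, -317.9, 86.9]
tool_rot: [-3.141, 0.0, 1.715]
force: [-0.9, -0.3, -0.6]
width: 7.8
```

Emit:
apply_moves:
  increments:
    - {"tx": 0,"ty": 0,"tz": -0.003,"rx": 0,"ry": 0,"rz": 0,"claw": 0.0}
    - {"tx": 0,"ty": 0,"tz": -0.004,"rx": 0,"ry": 0,"rz": 0,"claw": 0.0}
    - {"tx": 0,"ty": 0,"tz": -0.004,"rx": 0,"ry": 0,"rz": 0,"claw": 0.03}
    - {"tx": 0,"ty": 0,"tz": -0.004,"rx": 0,"ry": 0,"rz": 0,"claw": 0.03}
    - {"tx": 0,"ty": 0,"tz": -0.004,"rx": 0,"ry": 0,"rz": 0,"claw": 0.03}
    - {"tx": 0,"ty": 0,"tz": 0.03,"rx": 0,"ry": 0,"rz": 0,"claw": 0.03}
    - {"tx": 0,"ty": 0,"tz": 0.08,"rx": 0,"ry": 0,"rz": 0,"claw": 0.03}
    - {"tx": 0,"ty": 0,"tz": 0.13,"rx": 0,"ry": 0,"rz": 0,"claw": 0.03}
    - {"tx": 0,"ty": 0,"tz": 0.18,"rx": 0,"ry": 0,"rz": 0,"claw": 0.03}
    - {"tx": 0,"ty": 0,"tz": 0.215,"rx": 0,"ry": 0,"rz": 0,"claw": 0.03}
    - {"tx": 0,"ty": 0,"tz": 0.215,"rx": 0,"ry": 0,"rz": 0,"claw": 0.03}

```text
clock: 10.05
eef_pos: [577.7, -320.4, 308.5]
tool_rot: [3.133, 0.007, 1.715]
force: [-0.3, -1.2, -0.4]
width: 29.9
```

```bash
cat >> h.py <<'E'
def snap(n,f):
    C=cal(n); im=save(n,f); np.savez(f"pics/{f}.npz",K=C[0],o=C[1],A=C[2]); return im,C
def load(f):
    z=np.load(f"pics/{f}.npz"); return cv2.imread(f"pics/{f}.png"),(z["K"],z["o"],z["A"])
E
python3 - <<'E'
from h import *
s=read_state();print(s["eef_pos"],s["qpos"]);snap("top","t7");snap("wrist","w7");snap("scene","s7")
a,b=cv2.imread("pics/t7.png"),cv2.imread("pics/s7.png")
cv2.imwrite("pics/c7.png",np.hstack([cv2.resize(a[215:310,230:490],(500,480)),cv2.resize(b[200:340,120:220],(290,480))]))
E
```

```text
[ 577.70443309 -320.36951301  308.47931825] [ 0.08711937  0.6302681   0.7106627   1.3432616  -0.411471    1.30418429
  0.94893564]
```

View pics/c7.png

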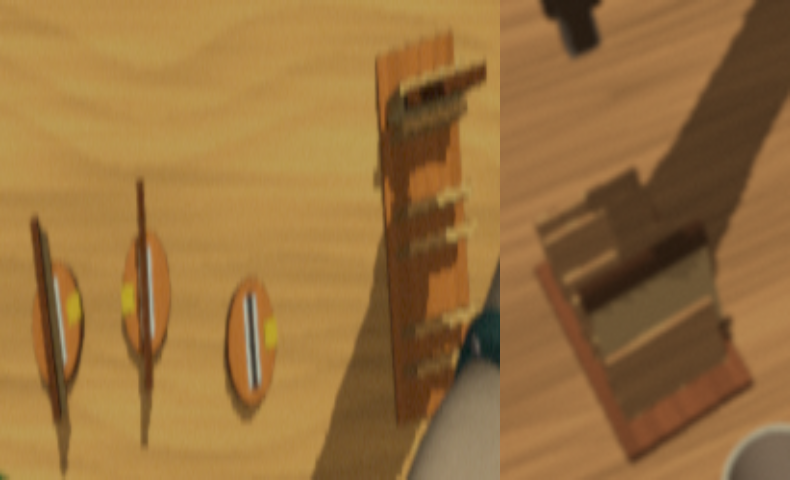

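Panel R stands in the far slot, with its batten along the rack at c7 (440,80). All lamps are unmoved. Next is panel M.

Emit:
apply_moves:
  increments:
    - {"tx": -0.01,"ty": 0.035,"tz": 0,"rx": 0,"ry": 0,"rz": 1.6,"claw": 0.05}
    - {"tx": -0.02,"ty": 0.07,"tz": 0,"rx": 0,"ry": 0,"rz": 3.2,"claw": 0.05}
    - {"tx": -0.03,"ty": 0.105,"tz": 0,"rx": 0,"ry": 0,"rz": 4.8,"claw": 0.05}
    - {"tx": -0.04,"ty": 0.14,"tz": 0,"rx": 0,"ry": 0,"rz": 6.4,"claw": 0.05}
    - {"tx": -0.05,"ty": 0.175,"tz": 0,"rx": 0,"ry": 0,"rz": 8,"claw": 0.05}
    - {"tx": -0.06,"ty": 0.21,"tz": 0,"rx": 0,"ry": 0,"rz": 9.6,"claw": 0.05}
    - {"tx": -0.07,"ty": 0.245,"tz": 0,"rx": 0,"ry": 0,"rz": 11.2,"claw": 0.05}
    - {"tx": -0.08,"ty": 0.28,"tz": 0,"rx": 0,"ry": 0,"rz": 12.8,"claw": 0.05}
    - {"tx": -0.09,"ty": 0.315,"tz": 0,"rx": 0,"ry": 0,"rz": 14.4,"claw": 0.05}
    - {"tx": -0.1,"ty": 0.35,"tz": 0,"rx": 0,"ry": 0,"rz": 16,"claw": 0.05}
    - {"tx": -0.106,"ty": 0.381,"tz": 0,"rx": 0,"ry": 0,"rz": 17.6,"claw": 0.05}
    - {"tx": -0.106,"ty": 0.381,"tz": 0,"rx": 0,"ry": 0,"rz": 18.1,"claw": 0.05}

```text
clock: 11.4
eef_pos: [467.2, 68.7, 300.2]
tool_rot: [3.139, -0.004, -2.976]
force: [-0.4, -0.4, -0.7]
width: 49.9
```

Emit:
apply_moves:
  increments:
    - {"tx": 0,"ty": 0,"tz": 0,"rx": 0,"ry": 0,"rz": 0,"claw": 0.05}
    - {"tx": 0,"ty": 0,"tz": -0.04,"rx": 0,"ry": 0,"rz": 0,"claw": 0.05}
    - {"tx": 0,"ty": 0,"tz": -0.08,"rx": 0,"ry": 0,"rz": 0,"claw": 0.05}
    - {"tx": 0,"ty": 0,"tz": -0.1,"rx": 0,"ry": 0,"rz": 0,"claw": 0.05}
    - {"tx": 0,"ty": 0,"tz": -0.1,"rx": 0,"ry": 0,"rz": 0,"claw": 0.05}

```text
clock: 11.9
eef_pos: [466.6, 61.8, 198.7]
tool_rot: [-3.14, -0.008, -2.991]
force: [-0.6, 0.4, -0.4]
width: 49.8
```

```bash
python3 - <<'E'
from h import *
s=read_state();im,C=snap("wrist","w8");e=s["eef_pos"];print(e,np.degrees(s["tool_rot"]),s["width"])
h=cv2.cvtColor(im,cv2.COLOR_RGB2HSV)
q=proj("wrist",(472,60.5,160),C);print(q)
# batten: dark brown profile around prediction
for r in (int(q[1])-35,int(q[1]),int(q[1])+30):
    x0=int(q[0])-40; print(r,x0,[int(v) for v in im[r,x0:x0+80,0]])
E
```

```text
[466.58438184  61.79950943 198.73020039] [-179.93141918   -0.47602119 -171.39048559] 49.83594813015957
[314.54068044 250.70379275]
215 274 [248, 249, 249, 249, 249, 249, 248, 248, 248, 227, 236, 240, 242, 243, 243, 244, 243, 242, 240, 241, 239, 241, 243, 243, 244, 244, 242, 242, 243, 244, 246, 247, 246, 247, 247, 248, 222, 139, 109, 108, 105, 106, 105, 106, 104, 112, 109, 108, 107, 106, 117, 178, 193, 174, 153, 149, 152, 158, 168, 229, 243, 226, 220, 249, 250, 251, 251, 251, 251, 251, 251, 251, 251, 251, 251, 251, 251, 251, 251, 251]
250 274 [246, 246, 247, 246, 247, 247, 247, 248, 248, 248, 248, 248, 249, 249, 248, 249, 249, 249, 249, 249, 249, 249, 248, 248, 248, 248, 248, 247, 247, 246, 247, 247, 247, 246, 246, 244, 219, 163, 147, 146, 147, 151, 151, 151, 154, 156, 154, 156, 151, 153, 183, 231, 245, 245, 245, 245, 245, 246, 246, 246, 246, 246, 246, 245, 246, 246, 245, 245, 246, 245, 245, 245, 246, 246, 247, 245, 246, 246, 246, 246]
280 274 [249, 249, 249, 249, 248, 249, 248, 249, 249, 249, 249, 249, 250, 249, 249, 250, 249, 250, 249, 250, 250, 250, 250, 251, 251, 250, 251, 251, 251, 251, 251, 251, 251, 251, 251, 250, 226, 150, 140, 142, 140, 145, 140, 143, 147, 147, 147, 147, 147, 151, 220, 246, 251, 251, 251, 251, 251, 251, 251, 251, 251, 251, 251, 251, 251, 251, 251, 251, 251, 251, 251, 251, 251, 251, 251, 251, 251, 251, 251, 251]
```

Emit:
apply_moves:
  increments:
    - {"tx": 0.004,"ty": 0,"tz": -0.03,"rx": 0,"ry": 0,"rz": 0,"claw": 0.05}
    - {"tx": 0.004,"ty": 0,"tz": -0.06,"rx": 0,"ry": 0,"rz": 0,"claw": 0.05}
    - {"tx": 0.004,"ty": 0,"tz": -0.09,"rx": 0,"ry": 0,"rz": 0,"claw": 0.05}
    - {"tx": 0.004,"ty": 0,"tz": -0.099,"rx": 0,"ry": 0,"rz": 0,"claw": 0.05}
    - {"tx": 0.004,"ty": 0,"tz": -0.099,"rx": 0,"ry": 0,"rz": 0,"claw": 0.05}
    - {"tx": 0.004,"ty": 0,"tz": -0.099,"rx": 0,"ry": 0,"rz": 0,"claw": 0.0}
    - {"tx": 0.004,"ty": 0,"tz": -0.099,"rx": 0,"ry": 0,"rz": 0,"claw": 0.0}
    - {"tx": 0.004,"ty": 0,"tz": -0.099,"rx": 0,"ry": 0,"rz": 0,"claw": 0.0}
    - {"tx": 0.004,"ty": 0,"tz": -0.099,"rx": 0,"ry": 0,"rz": 0,"claw": 0.0}
    - {"tx": 0.004,"ty": 0,"tz": -0.099,"rx": 0,"ry": 0,"rz": 0,"claw": 0.0}

```text
clock: 12.95
eef_pos: [474.9, 63.0, 104.4]
tool_rot: [-3.141, 0.003, -2.989]
force: [-1.0, -0.5, 7.1]
width: 7.0
```

Emit:
apply_moves:
  increments:
    - {"tx": 0,"ty": 0,"tz": 0.005,"rx": 0,"ry": 0,"rz": 0,"claw": 0.0}
    - {"tx": 0,"ty": 0,"tz": 0.02,"rx": 0,"ry": 0,"rz": 0,"claw": 0.0}
    - {"tx": 0,"ty": 0,"tz": 0.04,"rx": 0,"ry": 0,"rz": 0,"claw": 0.0}
    - {"tx": 0,"ty": 0,"tz": 0.07,"rx": 0,"ry": 0,"rz": 0,"claw": 0.0}
    - {"tx": 0,"ty": 0,"tz": 0.1,"rx": 0,"ry": 0,"rz": 0,"claw": 0.0}
    - {"tx": 0,"ty": 0,"tz": 0.13,"rx": 0,"ry": 0,"rz": 0,"claw": 0.0}
    - {"tx": 0,"ty": 0,"tz": 0.16,"rx": 0,"ry": 0,"rz": 0,"claw": 0.0}
    - {"tx": 0,"ty": 0,"tz": 0.16,"rx": 0,"ry": 0,"rz": 0,"claw": 0.0}

```text
clock: 13.75
eef_pos: [476.2, 63.6, 267.1]
tool_rot: [3.141, 0.008, -2.988]
force: [1.3, 0.7, -1.5]
width: 7.6
```

Emit:
apply_moves:
  increments:
    - {"tx": 0.003,"ty": -0.035,"tz": 0,"rx": 0,"ry": 0,"rz": -1.6,"claw": 0.0}
    - {"tx": 0.007,"ty": -0.07,"tz": 0,"rx": 0,"ry": 0,"rz": -3.2,"claw": 0.0}
    - {"tx": 0.01,"ty": -0.105,"tz": 0,"rx": 0,"ry": 0,"rz": -4.8,"claw": 0.0}
    - {"tx": 0.014,"ty": -0.14,"tz": 0,"rx": 0,"ry": 0,"rz": -6.4,"claw": 0.0}
    - {"tx": 0.018,"ty": -0.175,"tz": 0,"rx": 0,"ry": 0,"rz": -8,"claw": 0.0}
    - {"tx": 0.022,"ty": -0.21,"tz": 0,"rx": 0,"ry": 0,"rz": -9.6,"claw": 0.0}
    - {"tx": 0.026,"ty": -0.245,"tz": 0,"rx": 0,"ry": 0,"rz": -11.2,"claw": 0.0}
    - {"tx": 0.03,"ty": -0.28,"tz": 0,"rx": 0,"ry": 0,"rz": -12.8,"claw": 0.0}
    - {"tx": 0.034,"ty": -0.315,"tz": 0,"rx": 0,"ry": 0,"rz": -14.4,"claw": 0.0}
    - {"tx": 0.037,"ty": -0.35,"tz": 0,"rx": 0,"ry": 0,"rz": -16,"claw": 0.0}
    - {"tx": 0.039,"ty": -0.38,"tz": 0,"rx": 0,"ry": 0,"rz": -17.6,"claw": 0.0}
    - {"tx": 0.039,"ty": -0.391,"tz": 0,"rx": 0,"ry": 0,"rz": -18.1,"claw": 0.0}

```text
clock: 14.95
eef_pos: [511.3, -330.9, 262.1]
tool_rot: [-3.139, 0.002, 1.709]
force: [-1.3, -0.7, -1.4]
width: 7.7
```

Emit:
apply_moves:
  increments:
    - {"tx": 0,"ty": 0,"tz": 0,"rx": 0,"ry": 0,"rz": 0,"claw": 0.0}
    - {"tx": 0,"ty": 0,"tz": -0.03,"rx": 0,"ry": 0,"rz": 0,"claw": 0.0}
    - {"tx": 0,"ty": 0,"tz": -0.06,"rx": 0,"ry": 0,"rz": 0,"claw": 0.0}
    - {"tx": 0,"ty": 0,"tz": -0.09,"rx": 0,"ry": 0,"rz": 0,"claw": 0.0}
    - {"tx": 0,"ty": 0,"tz": -0.09,"rx": 0,"ry": 0,"rz": 0,"claw": 0.0}
    - {"tx": 0,"ty": 0,"tz": -0.09,"rx": 0,"ry": 0,"rz": 0,"claw": 0.0}
    - {"tx": 0,"ty": 0,"tz": -0.09,"rx": 0,"ry": 0,"rz": 0,"claw": 0.0}

```text
clock: 15.65
eef_pos: [513.8, -327.8, 174.8]
tool_rot: [3.139, 0.002, 1.717]
force: [0.5, 0.3, -0.2]
width: 7.6
```

```bash
python3 - <<'E'
from h import *
s=read_state();im,C=snap("wrist","w9");e=s["eef_pos"];print(e,np.degrees(s["tool_rot"]),s["width"],s["force"])
for k in (-31,0,31,62): pass
q=proj("wrist",(515.4,-327.4,82),C); qt=proj("wrist",e-[0,0,76],C); print(q,qt)
for r in range(int(q[1])-55,int(q[1])+60,20):
    g=im[r,200:400,1].astype(int); i=np.where(g>200)[0]+200
    print(r,[ (int(a[0]),int(a[-1])) for a in np.split(i,np.where(np.diff(i)>1)[0]+1) if len(a)>1])
E
```

```text
[ 513.76286304 -327.83303572  174.81410528] [1.79864348e+02 8.70032557e-02 9.83608429e+01] 7.634535273291179 [ 0.48381354  0.28594056 -0.20880409]
[321.07288366 220.39303134] [318.90477127 226.8950483 ]
165 []
185 []
205 [(207, 217)]
225 [(200, 219), (333, 337)]
245 [(200, 220), (228, 233), (253, 258), (332, 336)]
265 [(200, 219), (221, 228), (230, 235), (246, 250), (254, 259), (269, 270), (274, 275), (288, 293), (295, 303), (332, 376)]
```

Emit:
apply_moves:
  increments:
    - {"tx": 0.002,"ty": 0,"tz": 0,"rx": 0,"ry": 0,"rz": 0,"claw": 0.0}
    - {"tx": 0.002,"ty": 0,"tz": -0.01,"rx": 0,"ry": 0,"rz": 0,"claw": 0.0}
    - {"tx": 0.002,"ty": 0,"tz": -0.025,"rx": 0,"ry": 0,"rz": 0,"claw": 0.0}
    - {"tx": 0.002,"ty": 0,"tz": -0.04,"rx": 0,"ry": 0,"rz": 0,"claw": 0.0}
    - {"tx": 0.002,"ty": 0,"tz": -0.05,"rx": 0,"ry": 0,"rz": 0,"claw": 0.0}
    - {"tx": 0.002,"ty": 0,"tz": -0.06,"rx": 0,"ry": 0,"rz": 0,"claw": 0.0}
    - {"tx": 0.002,"ty": 0,"tz": -0.07,"rx": 0,"ry": 0,"rz": 0,"claw": 0.0}
    - {"tx": 0.002,"ty": 0,"tz": -0.078,"rx": 0,"ry": 0,"rz": 0,"claw": 0.0}
    - {"tx": 0.002,"ty": 0,"tz": -0.082,"rx": 0,"ry": 0,"rz": 0,"claw": 0.0}
    - {"tx": 0.002,"ty": 0,"tz": -0.082,"rx": 0,"ry": 0,"rz": 0,"claw": 0.0}

```text
clock: 16.7
eef_pos: [514.4, -327.6, 90.4]
tool_rot: [-3.141, -0.001, 1.715]
force: [-0.3, -0.8, -1.9]
width: 7.4
```

Emit:
apply_moves:
  increments:
    - {"tx": 0,"ty": 0,"tz": -0.002,"rx": 0,"ry": 0,"rz": 0,"claw": 0.0}
    - {"tx": 0,"ty": 0,"tz": -0.002,"rx": 0,"ry": 0,"rz": 0,"claw": 0.0}
    - {"tx": 0,"ty": 0,"tz": -0.002,"rx": 0,"ry": 0,"rz": 0,"claw": 0.028}
    - {"tx": 0,"ty": 0,"tz": -0.002,"rx": 0,"ry": 0,"rz": 0,"claw": 0.028}
    - {"tx": 0,"ty": 0,"tz": -0.002,"rx": 0,"ry": 0,"rz": 0,"claw": 0.028}
    - {"tx": 0,"ty": 0,"tz": 0.03,"rx": 0,"ry": 0,"rz": 0,"claw": 0.028}
    - {"tx": 0,"ty": 0,"tz": 0.08,"rx": 0,"ry": 0,"rz": 0,"claw": 0.028}
    - {"tx": 0,"ty": 0,"tz": 0.13,"rx": 0,"ry": 0,"rz": 0,"claw": 0.028}
    - {"tx": 0,"ty": 0,"tz": 0.18,"rx": 0,"ry": 0,"rz": 0,"claw": 0.028}
    - {"tx": 0,"ty": 0,"tz": 0.2,"rx": 0,"ry": 0,"rz": 0,"claw": 0.028}
    - {"tx": 0,"ty": 0,"tz": 0.2,"rx": 0,"ry": 0,"rz": 0,"claw": 0.028}

```text
clock: 17.8
eef_pos: [516.0, -329.6, 295.2]
tool_rot: [3.136, 0.005, 1.715]
force: [0.2, -0.2, -0.1]
width: 28.0
```

```bash
python3 - <<'E'
from h import *
s=read_state();print(s["eef_pos"])
a,_=snap("top","t10");snap("scene","s10");b,_=load("t7")
d=cv2.absdiff(a[...,::-1],b).max(2)
for n,(x0,x1,y0,y1) in {"L":(235,275,255,305),"M":(295,318,258,290),"R":(345,380,265,300)}.items(): print(n,(d[y0:y1,x0:x1]>40).sum())
E
```

```text
[ 516.03330359 -329.56098516  295.17145793]
L 0
M 132
R 0
```

Emit:
apply_moves:
  increments:
    - {"tx": -0.005,"ty": 0.04,"tz": 0,"rx": 0,"ry": 0,"rz": 1.6,"claw": 0.05}
    - {"tx": -0.01,"ty": 0.08,"tz": 0,"rx": 0,"ry": 0,"rz": 3.2,"claw": 0.05}
    - {"tx": -0.014,"ty": 0.12,"tz": 0,"rx": 0,"ry": 0,"rz": 4.8,"claw": 0.05}
    - {"tx": -0.018,"ty": 0.16,"tz": 0,"rx": 0,"ry": 0,"rz": 6.4,"claw": 0.05}
    - {"tx": -0.023,"ty": 0.2,"tz": 0,"rx": 0,"ry": 0,"rz": 8,"claw": 0.05}
    - {"tx": -0.028,"ty": 0.24,"tz": 0,"rx": 0,"ry": 0,"rz": 9.6,"claw": 0.05}
    - {"tx": -0.033,"ty": 0.28,"tz": 0,"rx": 0,"ry": 0,"rz": 11.2,"claw": 0.05}
    - {"tx": -0.038,"ty": 0.32,"tz": 0,"rx": 0,"ry": 0,"rz": 12.8,"claw": 0.05}
    - {"tx": -0.043,"ty": 0.36,"tz": 0,"rx": 0,"ry": 0,"rz": 14.4,"claw": 0.05}
    - {"tx": -0.048,"ty": 0.4,"tz": 0,"rx": 0,"ry": 0,"rz": 16,"claw": 0.05}
    - {"tx": -0.052,"ty": 0.44,"tz": 0,"rx": 0,"ry": 0,"rz": 17.6,"claw": 0.05}
    - {"tx": -0.057,"ty": 0.48,"tz": 0,"rx": 0,"ry": 0,"rz": 19.2,"claw": 0.05}

```text
clock: 19.1
eef_pos: [456.0, 153.7, 289.4]
tool_rot: [-3.141, -0.003, -2.886]
force: [1.2, -0.4, 0.3]
width: 49.8
```

Emit:
apply_moves:
  increments:
    - {"tx": -0.004,"ty": 0.03,"tz": 0,"rx": 0,"ry": 0,"rz": 0.9,"claw": 0.05}
    - {"tx": -0.004,"ty": 0.03,"tz": -0.04,"rx": 0,"ry": 0,"rz": 0.9,"claw": 0.05}
    - {"tx": -0.004,"ty": 0.03,"tz": -0.08,"rx": 0,"ry": 0,"rz": 0.9,"claw": 0.05}
    - {"tx": -0.004,"ty": 0.03,"tz": -0.09,"rx": 0,"ry": 0,"rz": 0.9,"claw": 0.05}
    - {"tx": -0.004,"ty": 0.03,"tz": -0.09,"rx": 0,"ry": 0,"rz": 0.9,"claw": 0.05}
    - {"tx": -0.004,"ty": 0.03,"tz": -0.09,"rx": 0,"ry": 0,"rz": 0.9,"claw": 0.05}

```text
clock: 19.7
eef_pos: [454.4, 182.2, 201.7]
tool_rot: [-3.142, 0.001, -2.815]
force: [0.5, 0.8, 1.4]
width: 50.1
```

```bash
python3 - <<'E'
from h import *
s=read_state();im,C=snap("wrist","w11");e=s["eef_pos"];print(e,np.degrees(s["tool_rot"]),s["width"])
q=proj("wrist",(455.2,180.7,160),C);print(q, proj("wrist",e-[0,0,40],C))
for r in range(int(q[1])-60,int(q[1])+40,15):
    i=np.where(im[r,270:370,0]<170)[0]+270; print(r,[(int(a[0]),int(a[-1])) for a in np.split(i,np.where(np.diff(i)>1)[0]+1) if len(a)>3])
E
```

```text
[454.3988804  182.2315279  201.72380929] [-1.79998095e+02  5.25639842e-02 -1.61259600e+02] 50.111034996356196
[315.20318794 241.07953188] [317.90614903 241.55334146]
181 [(314, 328), (330, 338), (347, 350)]
196 [(314, 328), (330, 337)]
211 [(314, 328), (330, 336)]
226 [(314, 328), (330, 337)]
241 [(315, 326)]
256 [(314, 327)]
271 [(315, 327)]
```

Emit:
apply_moves:
  increments:
    - {"tx": 0,"ty": 0.0015,"tz": -0.03,"rx": 0,"ry": 0,"rz": 0,"claw": 0.05}
    - {"tx": 0,"ty": 0.0015,"tz": -0.06,"rx": 0,"ry": 0,"rz": 0,"claw": 0.05}
    - {"tx": 0,"ty": 0.0015,"tz": -0.09,"rx": 0,"ry": 0,"rz": 0,"claw": 0.05}
    - {"tx": 0,"ty": 0.0015,"tz": -0.102,"rx": 0,"ry": 0,"rz": 0,"claw": 0.05}
    - {"tx": 0,"ty": 0.0015,"tz": -0.102,"rx": 0,"ry": 0,"rz": 0,"claw": 0.05}
    - {"tx": 0,"ty": 0.0015,"tz": -0.102,"rx": 0,"ry": 0,"rz": 0,"claw": 0.0}
    - {"tx": 0,"ty": 0.0015,"tz": -0.102,"rx": 0,"ry": 0,"rz": 0,"claw": 0.0}
    - {"tx": 0,"ty": 0.0015,"tz": -0.102,"rx": 0,"ry": 0,"rz": 0,"claw": 0.0}
    - {"tx": 0,"ty": 0.0015,"tz": -0.102,"rx": 0,"ry": 0,"rz": 0,"claw": 0.0}
    - {"tx": 0,"ty": 0.0015,"tz": -0.102,"rx": 0,"ry": 0,"rz": 0,"claw": 0.0}

```text
clock: 20.75
eef_pos: [454.9, 184.1, 100.5]
tool_rot: [3.141, 0.003, -2.814]
force: [-0.8, -0.1, 6.0]
width: 7.9
```

Emit:
apply_moves:
  increments:
    - {"tx": 0,"ty": 0,"tz": 0.005,"rx": 0,"ry": 0,"rz": 0,"claw": 0.0}
    - {"tx": 0,"ty": 0,"tz": 0.02,"rx": 0,"ry": 0,"rz": 0,"claw": 0.0}
    - {"tx": 0,"ty": 0,"tz": 0.04,"rx": 0,"ry": 0,"rz": 0,"claw": 0.0}
    - {"tx": 0,"ty": 0,"tz": 0.07,"rx": 0,"ry": 0,"rz": 0,"claw": 0.0}
    - {"tx": 0,"ty": 0,"tz": 0.1,"rx": 0,"ry": 0,"rz": 0,"claw": 0.0}
    - {"tx": 0,"ty": 0,"tz": 0.13,"rx": 0,"ry": 0,"rz": 0,"claw": 0.0}
    - {"tx": 0,"ty": 0,"tz": 0.16,"rx": 0,"ry": 0,"rz": 0,"claw": 0.0}
    - {"tx": 0,"ty": 0,"tz": 0.16,"rx": 0,"ry": 0,"rz": 0,"claw": 0.0}

```text
clock: 21.55
eef_pos: [456.2, 184.7, 263.2]
tool_rot: [3.14, 0.008, -2.814]
force: [0.4, 0.2, -1.5]
width: 7.7
```

Emit:
apply_moves:
  increments:
    - {"tx": 0,"ty": -0.04,"tz": 0,"rx": 0,"ry": 0,"rz": -1.6,"claw": 0.0}
    - {"tx": 0,"ty": -0.08,"tz": 0,"rx": 0,"ry": 0,"rz": -3.2,"claw": 0.0}
    - {"tx": 0,"ty": -0.12,"tz": 0,"rx": 0,"ry": 0,"rz": -4.8,"claw": 0.0}
    - {"tx": 0,"ty": -0.16,"tz": 0,"rx": 0,"ry": 0,"rz": -6.4,"claw": 0.0}
    - {"tx": 0,"ty": -0.2,"tz": 0,"rx": 0,"ry": 0,"rz": -8,"claw": 0.0}
    - {"tx": 0,"ty": -0.24,"tz": 0,"rx": 0,"ry": 0,"rz": -9.6,"claw": 0.0}
    - {"tx": 0,"ty": -0.28,"tz": 0,"rx": 0,"ry": 0,"rz": -11.2,"claw": 0.0}
    - {"tx": 0,"ty": -0.32,"tz": 0,"rx": 0,"ry": 0,"rz": -12.8,"claw": 0.0}
    - {"tx": 0,"ty": -0.36,"tz": 0,"rx": 0,"ry": 0,"rz": -14.4,"claw": 0.0}
    - {"tx": 0,"ty": -0.4,"tz": 0,"rx": 0,"ry": 0,"rz": -16,"claw": 0.0}
    - {"tx": 0,"ty": -0.44,"tz": 0,"rx": 0,"ry": 0,"rz": -17.6,"claw": 0.0}
    - {"tx": 0,"ty": -0.48,"tz": 0,"rx": 0,"ry": 0,"rz": -19.2,"claw": 0.0}

```text
clock: 22.75
eef_pos: [453.0, -297.2, 258.4]
tool_rot: [-3.141, -0.001, 1.788]
force: [0.2, -0.4, -1.7]
width: 7.7
```

Emit:
apply_moves:
  increments:
    - {"tx": -0.002,"ty": -0.042,"tz": 0,"rx": 0,"ry": 0,"rz": -0.9,"claw": 0.0}
    - {"tx": -0.002,"ty": -0.042,"tz": -0.02,"rx": 0,"ry": 0,"rz": -0.9,"claw": 0.0}
    - {"tx": -0.002,"ty": -0.042,"tz": -0.05,"rx": 0,"ry": 0,"rz": -0.9,"claw": 0.0}
    - {"tx": -0.002,"ty": -0.042,"tz": -0.085,"rx": 0,"ry": 0,"rz": -0.9,"claw": 0.0}
    - {"tx": -0.002,"ty": -0.042,"tz": -0.085,"rx": 0,"ry": 0,"rz": -0.9,"claw": 0.0}
    - {"tx": -0.002,"ty": -0.042,"tz": -0.085,"rx": 0,"ry": 0,"rz": -0.9,"claw": 0.0}
    - {"tx": -0.002,"ty": -0.042,"tz": -0.085,"rx": 0,"ry": 0,"rz": -0.9,"claw": 0.0}

```text
clock: 23.45
eef_pos: [452.4, -339.2, 175.6]
tool_rot: [3.14, 0.002, 1.715]
force: [-0.4, 0.4, -0.4]
width: 7.6
```

```bash
python3 - <<'E'
from h import *
s=read_state();im,C=snap("wrist","w12");e=s["eef_pos"];print(e,np.degrees(s["tool_rot"]),s["width"],s["force"])
q=proj("wrist",(454.3,-337,82),C); qt=proj("wrist",[e[0],e[1],82],C); print(q,qt)
for r in range(int(q[1])-55,int(q[1])+60,12):
    g=im[r,270:380,1].astype(int); i=np.where(g>200)[0]+270
    print(r,[ (int(a[0]),int(a[-1])) for a in np.split(i,np.where(np.diff(i)>1)[0]+1) if len(a)>1])
E
```

```text
[ 452.37051413 -339.18563561  175.59936044] [1.79901514e+02 1.17833826e-01 9.82752338e+01] 7.648253133197024 [-0.3696077   0.44650081 -0.41975914]
[321.84834113 217.92109841] [318.93629538 220.30858402]
162 [(333, 338)]
174 [(333, 339)]
186 []
198 []
210 []
222 [(333, 338)]
234 [(270, 280), (333, 338)]
246 [(270, 280), (333, 337)]
258 [(270, 303), (332, 337), (348, 374)]
270 [(270, 301), (332, 337), (346, 365), (367, 372)]
```

Emit:
apply_moves:
  increments:
    - {"tx": 0.0025,"ty": 0,"tz": 0,"rx": 0,"ry": 0,"rz": 0,"claw": 0.0}
    - {"tx": 0.0025,"ty": 0,"tz": -0.01,"rx": 0,"ry": 0,"rz": 0,"claw": 0.0}
    - {"tx": 0.0025,"ty": 0,"tz": -0.025,"rx": 0,"ry": 0,"rz": 0,"claw": 0.0}
    - {"tx": 0.0025,"ty": 0,"tz": -0.04,"rx": 0,"ry": 0,"rz": 0,"claw": 0.0}
    - {"tx": 0.0025,"ty": 0,"tz": -0.05,"rx": 0,"ry": 0,"rz": 0,"claw": 0.0}
    - {"tx": 0.0025,"ty": 0,"tz": -0.06,"rx": 0,"ry": 0,"rz": 0,"claw": 0.0}
    - {"tx": 0.0025,"ty": 0,"tz": -0.07,"rx": 0,"ry": 0,"rz": 0,"claw": 0.0}
    - {"tx": 0.0025,"ty": 0,"tz": -0.08,"rx": 0,"ry": 0,"rz": 0,"claw": 0.0}
    - {"tx": 0.0025,"ty": 0,"tz": -0.087,"rx": 0,"ry": 0,"rz": 0,"claw": 0.0}
    - {"tx": 0.0025,"ty": 0,"tz": -0.087,"rx": 0,"ry": 0,"rz": 0,"claw": 0.0}

```text
clock: 24.5
eef_pos: [453.6, -337.8, 86.0]
tool_rot: [-3.14, -0.001, 1.715]
force: [0.0, 0.1, -0.8]
width: 7.8
```

Emit:
apply_moves:
  increments:
    - {"tx": 0,"ty": 0,"tz": -0.002,"rx": 0,"ry": 0,"rz": 0,"claw": 0.0}
    - {"tx": 0,"ty": 0,"tz": -0.002,"rx": 0,"ry": 0,"rz": 0,"claw": 0.0}
    - {"tx": 0,"ty": 0,"tz": -0.002,"rx": 0,"ry": 0,"rz": 0,"claw": 0.028}
    - {"tx": 0,"ty": 0,"tz": -0.002,"rx": 0,"ry": 0,"rz": 0,"claw": 0.028}
    - {"tx": 0,"ty": 0,"tz": -0.002,"rx": 0,"ry": 0,"rz": 0,"claw": 0.028}
    - {"tx": 0,"ty": 0,"tz": 0.03,"rx": 0,"ry": 0,"rz": 0,"claw": 0.028}
    - {"tx": 0,"ty": 0,"tz": 0.08,"rx": 0,"ry": 0,"rz": 0,"claw": 0.028}
    - {"tx": 0,"ty": 0,"tz": 0.13,"rx": 0,"ry": 0,"rz": 0,"claw": 0.028}
    - {"tx": 0,"ty": 0,"tz": 0.18,"rx": 0,"ry": 0,"rz": 0,"claw": 0.028}
    - {"tx": 0,"ty": 0,"tz": 0.2,"rx": 0,"ry": 0,"rz": 0,"claw": 0.028}
    - {"tx": 0,"ty": 0,"tz": 0.2,"rx": 0,"ry": 0,"rz": 0,"claw": 0.028}

```text
clock: 25.6
eef_pos: [455.5, -340.1, 290.8]
tool_rot: [3.136, 0.005, 1.715]
force: [-0.2, 0.1, -0.3]
width: 28.0
```

```bash
python3 - <<'E'
from h import *
print(read_state()["eef_pos"])
snap("top","t13");snap("wrist","w13");snap("scene","s13")
a,b=cv2.imread("pics/t13.png"),cv2.imread("pics/s13.png")
w=cv2.imread("pics/w13.png")
cv2.imwrite("pics/c13.png",np.vstack([np.hstack([cv2.resize(a[180:310,200:400],(460,300)),cv2.resize(b[200:340,120:240],(340,300))]),np.hstack([cv2.resize(w[0:300,140:500],(360,300)),cv2.resize(a[205:310,420:500],(440,300))])]))
# brass: yellow mask centroid per lamp
h=cv2.cvtColor(a,cv2.COLOR_BGR2HSV); m=cv2.inRange(h,(22,150,130),(35,255,255))
n,l,st,ce=cv2.connectedComponentsWithStats(m)
for i in range(1,n):
    if st[i,4]>8: print(st[i,4],ce[i].round(1),at("top",ce[i],50).round(0))
E
```

```text
[ 455.49593413 -340.06730281  290.83566047]
32 [268.  275.8] [464. 160.  50.]
33 [295.8 274. ] [470.  87.  50.]
32 [370.3 280.4] [ 456. -107.   50.]
37 [227.9 330.9] [321. 260.  50.]
```

View pics/c13.png

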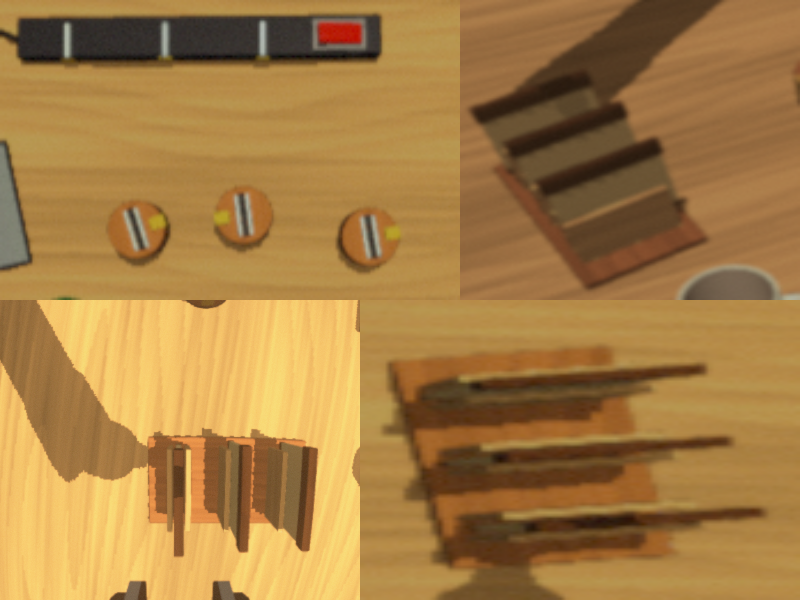

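All three panels stand upright in separate slots (c13, bottom right, rows 370, 440 and 515), and the lamps are bare. Lamp R goes first. I'll hover over it to measure.

Emit:
apply_moves:
  increments:
    - {"tx": -0.005,"ty": 0.05,"tz": 0,"rx": 0,"ry": 0,"rz": 0.3,"claw": 0.085}
    - {"tx": -0.005,"ty": 0.1,"tz": 0,"rx": 0,"ry": 0,"rz": 0.3,"claw": 0.085}
    - {"tx": -0.005,"ty": 0.15,"tz": 0,"rx": 0,"ry": 0,"rz": 0.3,"claw": 0.085}
    - {"tx": -0.005,"ty": 0.2,"tz": -0.03,"rx": 0,"ry": 0,"rz": 0.3,"claw": 0.085}
    - {"tx": -0.005,"ty": 0.24,"tz": -0.06,"rx": 0,"ry": 0,"rz": 0.3,"claw": 0.085}
    - {"tx": -0.005,"ty": 0.259,"tz": -0.1,"rx": 0,"ry": 0,"rz": 0.3,"claw": 0.085}
    - {"tx": -0.005,"ty": 0.259,"tz": -0.14,"rx": 0,"ry": 0,"rz": 0.3,"claw": 0.085}
    - {"tx": -0.005,"ty": 0.259,"tz": -0.16,"rx": 0,"ry": 0,"rz": 0.3,"claw": 0.085}
    - {"tx": -0.005,"ty": 0.259,"tz": -0.16,"rx": 0,"ry": 0,"rz": 0.3,"claw": 0.085}
    - {"tx": -0.005,"ty": 0.259,"tz": -0.16,"rx": 0,"ry": 0,"rz": 0.3,"claw": 0.085}
    - {"tx": -0.005,"ty": 0.259,"tz": -0.16,"rx": 0,"ry": 0,"rz": 0.3,"claw": 0.085}

```text
clock: 26.85
eef_pos: [449.8, -79.9, 127.8]
tool_rot: [3.14, 0.001, 1.741]
force: [-0.2, 0.2, 0.7]
width: 85.1
```

```bash
cat >> h.py <<'E'
def tabs(n,im,C,z=50,mn=8):
    h=cv2.cvtColor(im,cv2.COLOR_RGB2HSV); m=cv2.inRange(h,(24,150,120),(34,255,255))
    k,l,st,ce=cv2.connectedComponentsWithStats(m)
    return [(int(st[i,4]),ce[i].round(1),at(n,ce[i],z,C).round(1)) for i in range(1,k) if st[i,4]>mn]
E
python3 - <<'E'
from h import *
s=read_state();im,C=snap("wrist","w14");e=s["eef_pos"];print(e,np.degrees(s["tool_rot"]),s["width"])
for t in tabs("wrist",im,C,mn=30): print(t)
print(proj("wrist",(450,-82,50),C))
b=cv2.imread("pics/w14.png")
cv2.imwrite("pics/c14.png",b[100:480,140:500])
E
```

```text
[449.7546882  -79.87505282 127.7986415 ] [1.79921444e+02 4.00289361e-02 9.97292683e+01] 85.07233093302601
[318.76983073 229.12484937]
```

View pics/c14.png

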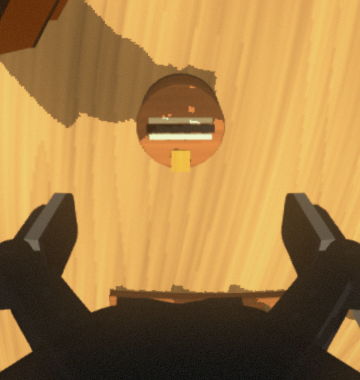

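The slot centre is at (320,228) against a prediction of (319,229), and the slot lies parallel to the jaws. Descending to grip.

Emit:
apply_moves:
  increments:
    - {"tx": 0.001,"ty": -0.002,"tz": -0.03,"rx": 0,"ry": 0,"rz": 0,"claw": 0.085}
    - {"tx": 0.001,"ty": -0.002,"tz": -0.06,"rx": 0,"ry": 0,"rz": 0,"claw": 0.085}
    - {"tx": 0.001,"ty": -0.002,"tz": -0.09,"rx": 0,"ry": 0,"rz": 0,"claw": 0.085}
    - {"tx": 0.001,"ty": -0.002,"tz": -0.115,"rx": 0,"ry": 0,"rz": 0,"claw": 0.085}
    - {"tx": 0.001,"ty": -0.002,"tz": -0.13,"rx": 0,"ry": 0,"rz": 0,"claw": 0.085}
    - {"tx": 0.001,"ty": -0.002,"tz": -0.13,"rx": 0,"ry": 0,"rz": 0,"claw": 0.085}

```text
clock: 27.5
eef_pos: [450.0, -81.3, -3.6]
tool_rot: [-3.141, -0.001, 1.741]
force: [0.5, 0.0, 0.8]
width: 85.1
```

Emit:
apply_moves:
  increments:
    - {"tx": 0,"ty": 0,"tz": -0.008,"rx": 0,"ry": 0,"rz": 0,"claw": 0.085}
    - {"tx": 0,"ty": 0,"tz": -0.015,"rx": 0,"ry": 0,"rz": 0,"claw": 0.085}
    - {"tx": 0,"ty": 0,"tz": -0.015,"rx": 0,"ry": 0,"rz": 0,"claw": 0.085}

```text
clock: 27.8
eef_pos: [450.3, -81.1, -18.1]
tool_rot: [3.141, -0.0, 1.741]
force: [-1.0, 0.3, -0.7]
width: 84.8
```

Reported z is −18 with no contact force, which confirms the offset. Closing on the base.

Emit:
apply_moves:
  increments:
    - {"tx": 0,"ty": 0,"tz": 0,"rx": 0,"ry": 0,"rz": 0,"claw": 0.06}
    - {"tx": 0,"ty": 0,"tz": 0,"rx": 0,"ry": 0,"rz": 0,"claw": 0.04}
    - {"tx": 0,"ty": 0,"tz": 0,"rx": 0,"ry": 0,"rz": 0,"claw": 0.04}
    - {"tx": 0,"ty": 0,"tz": 0,"rx": 0,"ry": 0,"rz": 0,"claw": 0.04}
    - {"tx": 0,"ty": 0,"tz": 0,"rx": 0,"ry": 0,"rz": 0,"claw": 0.04}

```text
clock: 28.3
eef_pos: [451.0, -81.2, -16.6]
tool_rot: [3.139, 0.0, 1.741]
force: [-0.5, 0.6, 14.1]
width: 59.9
```

Emit:
apply_moves:
  increments:
    - {"tx": 0,"ty": 0,"tz": 0.01,"rx": 0,"ry": 0,"rz": 0,"claw": 0.04}
    - {"tx": 0,"ty": 0,"tz": 0.03,"rx": 0,"ry": 0,"rz": 0,"claw": 0.04}
    - {"tx": 0,"ty": 0,"tz": 0.06,"rx": 0,"ry": 0,"rz": 0,"claw": 0.04}
    - {"tx": 0,"ty": 0,"tz": 0.08,"rx": 0,"ry": 0,"rz": 0,"claw": 0.04}
    - {"tx": 0,"ty": 0,"tz": 0.08,"rx": 0,"ry": 0,"rz": 0,"claw": 0.04}

```text
clock: 28.8
eef_pos: [451.5, -81.4, 63.8]
tool_rot: [3.138, 0.001, 1.742]
force: [1.4, 0.2, -4.7]
width: 60.4
```

Emit:
apply_moves:
  increments:
    - {"tx": 0.01,"ty": 0.01,"tz": 0,"rx": 0,"ry": 0,"rz": 1.6,"claw": 0.04}
    - {"tx": 0.03,"ty": 0.02,"tz": 0,"rx": 0,"ry": 0,"rz": 3.2,"claw": 0.04}
    - {"tx": 0.045,"ty": 0.035,"tz": 0,"rx": 0,"ry": 0,"rz": 4.8,"claw": 0.04}
    - {"tx": 0.06,"ty": 0.05,"tz": 0,"rx": 0,"ry": 0,"rz": 6.4,"claw": 0.04}
    - {"tx": 0.08,"ty": 0.06,"tz": 0,"rx": 0,"ry": 0,"rz": 8,"claw": 0.04}
    - {"tx": 0.095,"ty": 0.075,"tz": 0,"rx": 0,"ry": 0,"rz": 9.6,"claw": 0.04}
    - {"tx": 0.11,"ty": 0.09,"tz": 0,"rx": 0,"ry": 0,"rz": 11.2,"claw": 0.04}
    - {"tx": 0.13,"ty": 0.1,"tz": 0,"rx": 0,"ry": 0,"rz": 12.8,"claw": 0.04}
    - {"tx": 0.14,"ty": 0.11,"tz": 0,"rx": 0,"ry": 0,"rz": 14.4,"claw": 0.04}
    - {"tx": 0.15,"ty": 0.12,"tz": 0,"rx": 0,"ry": 0,"rz": 16,"claw": 0.04}
    - {"tx": 0.158,"ty": 0.123,"tz": 0,"rx": 0,"ry": 0,"rz": 16.2,"claw": 0.04}
    - {"tx": 0.158,"ty": 0.123,"tz": 0,"rx": 0,"ry": 0,"rz": 16.2,"claw": 0.04}

```text
clock: 30.0
eef_pos: [608.5, 42.3, 60.7]
tool_rot: [3.141, -0.001, -3.13]
force: [0.2, -0.4, -4.3]
width: 60.5
```

Emit:
apply_moves:
  increments:
    - {"tx": 0,"ty": 0,"tz": 0,"rx": 0,"ry": 0,"rz": 0,"claw": 0.04}
    - {"tx": 0,"ty": 0,"tz": 0,"rx": 0,"ry": 0,"rz": 0,"claw": 0.04}
    - {"tx": 0,"ty": 0,"tz": 0,"rx": 0,"ry": 0,"rz": 0,"claw": 0.04}

```text
clock: 30.3
eef_pos: [607.5, 41.2, 61.9]
tool_rot: [-3.141, -0.001, -3.13]
force: [-0.6, -0.9, -3.8]
width: 60.4
```

```bash
python3 - <<'E'
from h import *
s=read_state();im,C=snap("wrist","w15");e=s["eef_pos"];print(e,np.degrees(s["tool_rot"]),s["width"],s["force"])
b=cv2.imread("pics/w14.png");print(cv2.cvtColor(b,cv2.COLOR_BGR2HSV)[258:263,318:323].reshape(-1,3)[::6])
zt=50+e[2]+16.6
print("lamp pred",proj("wrist",(e[0],e[1],zt),C),"contact",proj("wrist",(654,42,25),C),"line end",proj("wrist",(658,42,30),C))
w=cv2.imread("pics/w15.png"); cv2.imwrite("pics/c15.png",cv2.resize(w[130:430,190:450],(693,600)*1 if 0 else (600,600)))
snap("top","t15")
E
```

```text
[607.46141046  41.15337362  61.87910899] [-1.79978813e+02 -4.56377785e-02 -1.79316690e+02] 60.44608149067198 [-0.611125   -0.92405571 -3.82739066]
[[ 21 179 239]
 [ 22 179 240]
 [ 22 174 240]
 [ 22 178 239]
 [ 21 179 240]]
lamp pred [317.13409844 336.47031304] contact [318.53008692 309.78100964] line end [318.4630113  318.72809678]
```

View pics/c15.png

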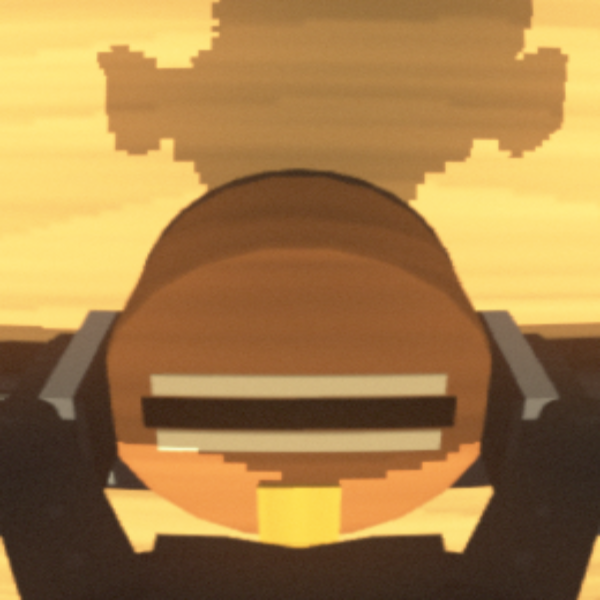

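```bash
python3 - <<'E'
from h import *
def lines(f,n,roi,lo):
    im,C=load(f); x0,x1,y0,y1=roi; h=cv2.cvtColor(im[y0:y1,x0:x1],cv2.COLOR_BGR2HSV)
    m=((h[...,1]<70)&(h[...,2]>lo)).astype(np.uint8); k,l,st,ce=cv2.connectedComponentsWithStats(m,connectivity=8)
    for i in range(1,k):
        if st[i,4]<12: continue
        c=ce[i]+[x0,y0]; print(f,n,st[i],c.round(1),at(n,c,30,C).round(1))
lines("t13","top",(205,340,183,212),120); lines("t7","top",(205,340,183,212),120)
C=cal("top")
# strip edges along a column profile in top image
im,_=load("t13")
for u in (250,295): print(u,[int(v) for v in im[183:212,u].mean(1)], im[183:212,u:u+1].shape)
z=np.load("pics/w6.npz") if 0 else None
for f in ("w8","w11"): lines(f,"wrist",(150,500,250,470),190)
E
```

```text
t13 top [23  7  3 15 42] [228.9 196.9] [676.6 272.8  30. ]
t13 top [65  7  3 15 40] [271.1 196.6] [678.8 158.7  30. ]
t13 top [108   6   3  15  43] [314. 196.] [681.7  42.7  30. ]
t13 top [131   6   2  12  22] [336.5 194.8] [685.8 -18.2  30. ]
t7 top [131   5   4  13  23] [336.6 194.3] [687.2 -18.6  30. ]
t7 top [23  7  3 15 43] [229. 197.] [676.2 272.7  30. ]
t7 top [65  7  3 15 41] [271.  196.7] [678.4 158.7  30. ]
t7 top [108   6   3  15  43] [314. 196.] [681.7  42.7  30. ]
250 [135, 137, 135, 115, 71, 46, 48, 47, 45, 41, 45, 47, 48, 44, 47, 48, 48, 47, 46, 41, 38, 30, 14, 46, 76, 81, 110, 127, 130] (29, 1, 3)
295 [135, 137, 136, 110, 62, 52, 49, 51, 45, 49, 46, 51, 50, 49, 52, 49, 55, 50, 52, 53, 43, 23, 25, 64, 82, 110, 132, 138, 130] (29, 1, 3)
w8 wrist [123 112   8  26 135] [276.6 374.4] [679.4  43.7  30. ]
w8 wrist [217 122  11  24 121] [371.9 383.5] [677.4 158.4  30. ]
w11 wrist [ 0 75  5  8 36] [151.9 328.5] [665.7  43.2  30. ]
w11 wrist [175 129  14  23 119] [331.3 389.9] [674.7 273.3  30. ]
```

Emit:
apply_moves:
  increments:
    - {"tx": 0,"ty": 0,"tz": -0.03,"rx": 0,"ry": 0,"rz": 0,"claw": 0.04}
    - {"tx": 0,"ty": 0,"tz": -0.055,"rx": 0,"ry": 0,"rz": 0,"claw": 0.04}
    - {"tx": 0,"ty": 0,"tz": -0.07,"rx": 0,"ry": 0,"rz": 0,"claw": 0.04}
    - {"tx": 0,"ty": 0,"tz": -0.075,"rx": 0,"ry": 0,"rz": 0,"claw": 0.04}
    - {"tx": 0,"ty": 0,"tz": -0.075,"rx": 0,"ry": 0,"rz": 0,"claw": 0.04}
    - {"tx": 0,"ty": 0,"tz": -0.075,"rx": 0,"ry": 0,"rz": 0,"claw": 0.04}

```text
clock: 31.0
eef_pos: [609.2, 41.6, -12.1]
tool_rot: [-3.142, 0.002, -3.128]
force: [0.3, -1.0, -5.0]
width: 60.4
```

Emit:
apply_moves:
  increments:
    - {"tx": 0.003,"ty": 0,"tz": 0,"rx": 0,"ry": 0,"rz": 0,"claw": 0.04}
    - {"tx": 0.006,"ty": 0,"tz": 0,"rx": 0,"ry": 0,"rz": 0,"claw": 0.04}
    - {"tx": 0.009,"ty": 0,"tz": 0,"rx": 0,"ry": 0,"rz": 0,"claw": 0.04}
    - {"tx": 0.009,"ty": 0,"tz": 0,"rx": 0,"ry": 0,"rz": 0,"claw": 0.04}
    - {"tx": 0.009,"ty": 0,"tz": 0,"rx": 0,"ry": 0,"rz": 0,"claw": 0.04}

```text
clock: 31.5
eef_pos: [617.2, 41.8, -12.9]
tool_rot: [3.142, -0.0, -3.128]
force: [-0.3, -0.1, -5.1]
width: 60.3
```

Emit:
apply_moves:
  increments:
    - {"tx": 0.002,"ty": 0,"tz": 0,"rx": 0,"ry": 0,"rz": 0,"claw": 0.04}
    - {"tx": 0.003,"ty": 0,"tz": 0,"rx": 0,"ry": 0,"rz": 0,"claw": 0.04}
    - {"tx": 0.003,"ty": 0,"tz": 0,"rx": 0,"ry": 0,"rz": 0,"claw": 0.04}

```text
clock: 31.8
eef_pos: [620.4, 41.8, -13.0]
tool_rot: [3.142, 0.0, -3.128]
force: [-0.8, -0.8, -4.3]
width: 60.4
```

Emit:
apply_moves:
  increments:
    - {"tx": 0.002,"ty": 0,"tz": 0,"rx": 0,"ry": 0,"rz": 0,"claw": 0.04}
    - {"tx": 0.002,"ty": 0,"tz": 0,"rx": 0,"ry": 0,"rz": 0,"claw": 0.04}
    - {"tx": 0.002,"ty": 0,"tz": 0,"rx": 0,"ry": 0,"rz": 0,"claw": 0.04}

```text
clock: 32.1
eef_pos: [622.2, 41.8, -13.0]
tool_rot: [-3.142, -0.0, -3.128]
force: [0.1, -0.3, -4.9]
width: 60.8
```

Emit:
apply_moves:
  increments:
    - {"tx": 0.002,"ty": 0,"tz": 0,"rx": 0,"ry": 0,"rz": 0,"claw": 0.04}
    - {"tx": 0.002,"ty": 0,"tz": 0,"rx": 0,"ry": 0,"rz": 0,"claw": 0.04}
    - {"tx": 0.002,"ty": 0,"tz": 0,"rx": 0,"ry": 0,"rz": 0,"claw": 0.04}

```text
clock: 32.4
eef_pos: [624.2, 41.8, -13.0]
tool_rot: [3.142, 0.0, -3.128]
force: [-0.6, -1.0, -5.1]
width: 60.6
```

```bash
python3 - <<'E'
from h import *
s=read_state();im,C=snap("wrist","w16");e=s["eef_pos"];print(e,s["force"])
t,_=snap("top","t16")
# strip near top edge at cols either side of lamp in wrist
for u in (225,235,405,420):
    g=im[:,u].astype(int); print(u,[(r,int(g[r].mean())) for r in range(225,330,3)])
E
```

```text
[624.18654006  41.77390138 -13.01290334] [-0.59106242 -0.95254513 -5.12007369]
225 [(225, 128), (228, 125), (231, 124), (234, 125), (237, 124), (240, 125), (243, 128), (246, 132), (249, 130), (252, 132), (255, 134), (258, 136), (261, 132), (264, 133), (267, 141), (270, 200), (273, 200), (276, 200), (279, 201), (282, 201), (285, 202), (288, 200), (291, 171), (294, 112), (297, 107), (300, 107), (303, 108), (306, 106), (309, 106), (312, 103), (315, 104), (318, 91), (321, 59), (324, 52), (327, 49)]
235 [(225, 124), (228, 121), (231, 125), (234, 125), (237, 122), (240, 129), (243, 131), (246, 132), (249, 129), (252, 131), (255, 130), (258, 132), (261, 171), (264, 173), (267, 198), (270, 198), (273, 201), (276, 201), (279, 200), (282, 198), (285, 137), (288, 103), (291, 105), (294, 104), (297, 75), (300, 57), (303, 55), (306, 58), (309, 60), (312, 54), (315, 54), (318, 54), (321, 52), (324, 46), (327, 47)]
405 [(225, 118), (228, 120), (231, 121), (234, 128), (237, 132), (240, 129), (243, 131), (246, 132), (249, 129), (252, 129), (255, 131), (258, 128), (261, 127), (264, 126), (267, 126), (270, 123), (273, 196), (276, 199), (279, 200), (282, 198), (285, 130), (288, 106), (291, 105), (294, 107), (297, 105), (300, 96), (303, 57), (306, 50), (309, 51), (312, 48), (315, 50), (318, 46), (321, 46), (324, 46), (327, 45)]
420 [(225, 121), (228, 118), (231, 120), (234, 130), (237, 134), (240, 132), (243, 134), (246, 134), (249, 136), (252, 131), (255, 130), (258, 129), (261, 180), (264, 199), (267, 198), (270, 198), (273, 195), (276, 199), (279, 200), (282, 198), (285, 197), (288, 193), (291, 193), (294, 197), (297, 80), (300, 60), (303, 63), (306, 102), (309, 106), (312, 105), (315, 103), (318, 104), (321, 102), (324, 104), (327, 104)]
```

Emit:
apply_moves:
  increments:
    - {"tx": 0.001,"ty": 0,"tz": 0,"rx": 0,"ry": 0,"rz": 0,"claw": 0.04}
    - {"tx": 0.002,"ty": 0,"tz": 0,"rx": 0,"ry": 0,"rz": 0,"claw": 0.04}
    - {"tx": 0.002,"ty": 0,"tz": 0,"rx": 0,"ry": 0,"rz": 0,"claw": 0.04}
    - {"tx": 0.002,"ty": 0,"tz": 0,"rx": 0,"ry": 0,"rz": 0,"claw": 0.04}

```text
clock: 32.9
eef_pos: [626.1, 41.8, -13.0]
tool_rot: [3.142, -0.0, -3.128]
force: [-1.2, 0.5, -4.9]
width: 60.2
```

Emit:
apply_moves:
  increments:
    - {"tx": 0.001,"ty": 0,"tz": 0,"rx": 0,"ry": 0,"rz": 0,"claw": 0.04}
    - {"tx": 0.002,"ty": 0,"tz": 0,"rx": 0,"ry": 0,"rz": 0,"claw": 0.04}
    - {"tx": 0.002,"ty": 0,"tz": 0,"rx": 0,"ry": 0,"rz": 0,"claw": 0.04}

```text
clock: 33.2
eef_pos: [626.1, 41.8, -13.4]
tool_rot: [3.141, -0.004, -3.128]
force: [-5.2, -0.4, -2.1]
width: 60.6
```

Contact with the strip shows as −5 N in x. Back off slightly, set down and release.

Emit:
apply_moves:
  increments:
    - {"tx": -0.003,"ty": 0,"tz": 0,"rx": 0,"ry": 0,"rz": 0,"claw": 0.04}
    - {"tx": -0.003,"ty": 0,"tz": 0,"rx": 0,"ry": 0,"rz": 0,"claw": 0.04}
    - {"tx": -0.003,"ty": 0,"tz": -0.002,"rx": 0,"ry": 0,"rz": 0,"claw": 0.04}
    - {"tx": -0.003,"ty": 0,"tz": -0.003,"rx": 0,"ry": 0,"rz": 0,"claw": 0.04}
    - {"tx": -0.003,"ty": 0,"tz": -0.003,"rx": 0,"ry": 0,"rz": 0,"claw": 0.04}

```text
clock: 33.7
eef_pos: [625.5, 41.8, -16.2]
tool_rot: [-3.142, 0.0, -3.128]
force: [-1.0, 0.5, -4.3]
width: 60.1
```

Emit:
apply_moves:
  increments:
    - {"tx": 0,"ty": 0,"tz": 0,"rx": 0,"ry": 0,"rz": 0,"claw": 0.07}
    - {"tx": 0,"ty": 0,"tz": 0,"rx": 0,"ry": 0,"rz": 0,"claw": 0.085}
    - {"tx": 0,"ty": 0,"tz": 0,"rx": 0,"ry": 0,"rz": 0,"claw": 0.085}
    - {"tx": 0,"ty": 0,"tz": 0,"rx": 0,"ry": 0,"rz": 0,"claw": 0.085}
    - {"tx": 0,"ty": 0,"tz": 0.03,"rx": 0,"ry": 0,"rz": 0,"claw": 0.085}
    - {"tx": 0,"ty": 0,"tz": 0.07,"rx": 0,"ry": 0,"rz": 0,"claw": 0.085}
    - {"tx": 0,"ty": 0,"tz": 0.12,"rx": 0,"ry": 0,"rz": 0,"claw": 0.085}
    - {"tx": 0,"ty": 0,"tz": 0.17,"rx": 0,"ry": 0,"rz": 0,"claw": 0.085}
    - {"tx": 0,"ty": 0,"tz": 0.17,"rx": 0,"ry": 0,"rz": 0,"claw": 0.085}
    - {"tx": 0,"ty": 0,"tz": 0.17,"rx": 0,"ry": 0,"rz": 0,"claw": 0.085}

```text
clock: 34.7
eef_pos: [626.1, 41.9, 155.7]
tool_rot: [3.141, 0.003, -3.128]
force: [-0.3, 0.1, -0.8]
width: 84.8
```

```bash
cat >> h.py <<'E'
def lamps(n,im,C,mn=15):
    """slot-insert (grey, low sat) centroids + brass centroids at lamp top z=50"""
    h=cv2.cvtColor(im,cv2.COLOR_RGB2HSV)
    br=cv2.inRange(h,(20,165,150),(34,255,255))
    if n=="wrist": br&=cv2.inRange(h,(20,165,205),(34,255,255))
    for nm,m in (("brass",br),):
        k,l,st,ce=cv2.connectedComponentsWithStats(m)
        for i in range(1,k):
            if st[i,4]>mn: print(n,nm,st[i].tolist(),ce[i].round(1),at(n,ce[i],50,C).round(1)[:2])
E
python3 - <<'E'
from h import *
s=read_state();print(s["eef_pos"],np.degrees(s["tool_rot"]))
im,C=snap("wrist","w17"); lamps("wrist",im,C,25)
t,D=snap("top","t17"); lamps("top",t,D,10)
E
```

```text
[626.06796268  41.92832378 155.70332074] [ 179.96686044    0.19278849 -179.21567209]
wrist brass [502, 14, 20, 17, 235] [511.6  22.4] [456.5 200.3]
wrist brass [310, 235, 18, 20, 196] [318.4 245.2] [651.5  42.5]
top brass [250, 276, 6, 7, 34] [252.5 278.7] [456.1 200.3]
top brass [225, 328, 7, 8, 34] [228.1 331.5] [319.4 259.6]
```

Lamp R is down at contact 0: its tab lap is at (651.5,42.5). Lamp L has been knocked, since its tab is now at (456,200). I'll do M next.

Emit:
apply_moves:
  increments:
    - {"tx": -0.015,"ty": 0.002,"tz": 0,"rx": 0,"ry": 0,"rz": -1.6,"claw": 0.085}
    - {"tx": -0.03,"ty": 0.004,"tz": 0,"rx": 0,"ry": 0,"rz": -3.2,"claw": 0.085}
    - {"tx": -0.045,"ty": 0.006,"tz": 0,"rx": 0,"ry": 0,"rz": -4.8,"claw": 0.085}
    - {"tx": -0.06,"ty": 0.008,"tz": 0,"rx": 0,"ry": 0,"rz": -6.4,"claw": 0.085}
    - {"tx": -0.08,"ty": 0.01,"tz": 0,"rx": 0,"ry": 0,"rz": -8,"claw": 0.085}
    - {"tx": -0.095,"ty": 0.012,"tz": 0,"rx": 0,"ry": 0,"rz": -9.6,"claw": 0.085}
    - {"tx": -0.11,"ty": 0.014,"tz": 0,"rx": 0,"ry": 0,"rz": -11.2,"claw": 0.085}
    - {"tx": -0.125,"ty": 0.016,"tz": 0,"rx": 0,"ry": 0,"rz": -12.8,"claw": 0.085}
    - {"tx": -0.14,"ty": 0.018,"tz": -0.01,"rx": 0,"ry": 0,"rz": -14.4,"claw": 0.085}
    - {"tx": -0.154,"ty": 0.02,"tz": -0.02,"rx": 0,"ry": 0,"rz": -16,"claw": 0.085}
    - {"tx": -0.154,"ty": 0.02,"tz": -0.028,"rx": 0,"ry": 0,"rz": -16.5,"claw": 0.085}
    - {"tx": -0.154,"ty": 0.02,"tz": -0.028,"rx": 0,"ry": 0,"rz": -16.5,"claw": 0.085}

```text
clock: 36.0
eef_pos: [470.2, 61.7, 124.3]
tool_rot: [-3.138, 0.001, 1.717]
force: [-0.1, 0.1, -0.2]
width: 85.0
```

Emit:
apply_moves:
  increments:
    - {"tx": 0,"ty": 0,"tz": 0,"rx": 0,"ry": 0,"rz": 0,"claw": 0.085}
    - {"tx": 0,"ty": 0,"tz": 0,"rx": 0,"ry": 0,"rz": 0,"claw": 0.085}
    - {"tx": 0,"ty": 0,"tz": 0,"rx": 0,"ry": 0,"rz": 0,"claw": 0.085}

```text
clock: 36.3
eef_pos: [471.9, 61.5, 126.3]
tool_rot: [3.141, 0.0, 1.716]
force: [0.3, 0.2, 0.3]
width: 85.0
```

```bash
cat >> h.py <<'E'
def slot(im,C,guess):
    """dark slot near guessed lamp axis (x,y): centre and direction by minAreaRect on dark pixels, z=50"""
    q=proj("wrist",(*guess,50),C).astype(int); x0,y0=q-60
    g=cv2.cvtColor(im,cv2.COLOR_RGB2GRAY)[max(y0,0):y0+120,max(x0,0):x0+120]
    for th in (45,60,75):
        k,l,st,ce=cv2.connectedComponentsWithStats((g<th).astype(np.uint8))
        for i in range(1,k):
            if 150<st[i,4]<1500:
                ys,xs=np.where(l==i); p=np.c_[xs+max(x0,0),ys+max(y0,0)].astype(np.float32)
                (c,wh,a)=cv2.minAreaRect(p); b=cv2.boxPoints((c,wh,a)); 
                d=[np.linalg.norm(b[0]-b[1]),np.linalg.norm(b[1]-b[2])]; e=(b[0]+b[1],b[2]+b[3]) if d[0]<d[1] else (b[1]+b[2],b[3]+b[0])
                P,Q=[at("wrist",v/2,50,C) for v in e]; print("slot",th,st[i].tolist(),((P+Q)/2).round(1)[:2],"len",np.linalg.norm(P-Q).round(1),"ang",np.degrees(np.arctan2(*(P-Q)[1::-1])).round(1))
E
python3 - <<'E'
from h import *
s=read_state();print(s["eef_pos"],np.degrees(s["tool_rot"]))
im,C=snap("wrist","w18"); lamps("wrist",im,C,25); slot(im,C,(472.5,61.5))
t,D=snap("top","t18"); lamps("top",t,D,10)
i14,C14=load("w17");slot(i14[...,::-1].copy(),C14,(627,42.5))
E
```

```text
[471.9026968   61.52740161 126.26563794] [1.79943176e+02 1.01405089e-03 9.83033678e+01]
wrist brass [314, 17, 24, 26, 472] [325.4  29.7] [456.3 200.2]
wrist brass [313, 180, 19, 9, 65] [324.8 181.9] [471.3  94.5]
wrist brass [516, 270, 19, 15, 212] [524.9 276.9] [650.8  43.1]
slot 60 [29, 55, 45, 7, 194] [465.3  62. ] len 31.7 ang -171.8
slot 75 [28, 54, 69, 9, 501] [473.1  63.2] len 49.0 ang 8.2
top brass [312, 203, 5, 7, 32] [314.1 206.1] [650.2  41.9]
top brass [250, 276, 6, 7, 34] [252.5 278.7] [456.1 200.3]
```

Emit:
apply_moves:
  increments:
    - {"tx": 0.001,"ty": 0.002,"tz": -0.03,"rx": 0,"ry": 0,"rz": 0,"claw": 0.085}
    - {"tx": 0.001,"ty": 0.002,"tz": -0.06,"rx": 0,"ry": 0,"rz": 0,"claw": 0.085}
    - {"tx": 0.001,"ty": 0.002,"tz": -0.09,"rx": 0,"ry": 0,"rz": 0,"claw": 0.085}
    - {"tx": 0.001,"ty": 0.002,"tz": -0.12,"rx": 0,"ry": 0,"rz": 0,"claw": 0.085}
    - {"tx": 0.001,"ty": 0.002,"tz": -0.143,"rx": 0,"ry": 0,"rz": 0,"claw": 0.085}
    - {"tx": 0.001,"ty": 0.002,"tz": -0.143,"rx": 0,"ry": 0,"rz": 0,"claw": 0.085}
    - {"tx": 0.001,"ty": 0.002,"tz": -0.143,"rx": 0,"ry": 0,"rz": 0,"claw": 0.085}
    - {"tx": 0.001,"ty": 0.002,"tz": -0.143,"rx": 0,"ry": 0,"rz": 0,"claw": 0.06}
    - {"tx": 0.001,"ty": 0.002,"tz": -0.143,"rx": 0,"ry": 0,"rz": 0,"claw": 0.04}
    - {"tx": 0.001,"ty": 0.002,"tz": -0.143,"rx": 0,"ry": 0,"rz": 0,"claw": 0.04}
    - {"tx": 0.001,"ty": 0.002,"tz": -0.143,"rx": 0,"ry": 0,"rz": 0,"claw": 0.04}
    - {"tx": 0.001,"ty": 0.002,"tz": -0.143,"rx": 0,"ry": 0,"rz": 0,"claw": 0.04}

```text
clock: 37.6
eef_pos: [473.4, 63.9, -15.2]
tool_rot: [3.138, -0.0, 1.715]
force: [-1.1, -0.8, 7.9]
width: 60.4
```

Emit:
apply_moves:
  increments:
    - {"tx": 0,"ty": 0,"tz": 0.01,"rx": 0,"ry": 0,"rz": 0,"claw": 0.04}
    - {"tx": 0,"ty": 0,"tz": 0.03,"rx": 0,"ry": 0,"rz": 0,"claw": 0.04}
    - {"tx": 0,"ty": 0,"tz": 0.06,"rx": 0,"ry": 0,"rz": 0,"claw": 0.04}
    - {"tx": 0,"ty": 0,"tz": 0.08,"rx": 0,"ry": 0,"rz": 0,"claw": 0.04}
    - {"tx": 0,"ty": 0,"tz": 0.08,"rx": 0,"ry": 0,"rz": 0,"claw": 0.04}

```text
clock: 38.1
eef_pos: [473.7, 64.2, 65.5]
tool_rot: [3.137, 0.0, 1.716]
force: [0.6, 0.6, -4.8]
width: 59.8
```

Emit:
apply_moves:
  increments:
    - {"tx": 0.01,"ty": 0.008,"tz": 0,"rx": 0,"ry": 0,"rz": -1.65,"claw": 0.04}
    - {"tx": 0.02,"ty": 0.016,"tz": 0,"rx": 0,"ry": 0,"rz": -3.3,"claw": 0.04}
    - {"tx": 0.03,"ty": 0.024,"tz": 0,"rx": 0,"ry": 0,"rz": -4.95,"claw": 0.04}
    - {"tx": 0.045,"ty": 0.032,"tz": 0,"rx": 0,"ry": 0,"rz": -6.6,"claw": 0.04}
    - {"tx": 0.06,"ty": 0.04,"tz": 0,"rx": 0,"ry": 0,"rz": -8.25,"claw": 0.04}
    - {"tx": 0.07,"ty": 0.05,"tz": 0,"rx": 0,"ry": 0,"rz": -9.9,"claw": 0.04}
    - {"tx": 0.08,"ty": 0.06,"tz": 0,"rx": 0,"ry": 0,"rz": -11.55,"claw": 0.04}
    - {"tx": 0.095,"ty": 0.07,"tz": 0,"rx": 0,"ry": 0,"rz": -13.2,"claw": 0.04}
    - {"tx": 0.11,"ty": 0.08,"tz": 0,"rx": 0,"ry": 0,"rz": -14.85,"claw": 0.04}
    - {"tx": 0.12,"ty": 0.088,"tz": 0,"rx": 0,"ry": 0,"rz": -16.5,"claw": 0.04}
    - {"tx": 0.131,"ty": 0.093,"tz": 0,"rx": 0,"ry": 0,"rz": -18.15,"claw": 0.04}
    - {"tx": 0.131,"ty": 0.093,"tz": 0,"rx": 0,"ry": 0,"rz": -19.4,"claw": 0.04}

```text
clock: 39.3
eef_pos: [603.4, 158.4, 61.1]
tool_rot: [-3.141, 0.001, 0.02]
force: [-0.3, 0.2, -5.4]
width: 59.9
```

Emit:
apply_moves:
  increments:
    - {"tx": 0,"ty": 0,"tz": 0,"rx": 0,"ry": 0,"rz": 0,"claw": 0.04}
    - {"tx": 0,"ty": 0,"tz": 0,"rx": 0,"ry": 0,"rz": 0,"claw": 0.04}
    - {"tx": 0,"ty": 0,"tz": 0,"rx": 0,"ry": 0,"rz": 0,"claw": 0.04}
    - {"tx": 0,"ty": 0,"tz": 0,"rx": 0,"ry": 0,"rz": 0,"claw": 0.04}

```text
clock: 39.7
eef_pos: [602.9, 156.8, 62.9]
tool_rot: [-3.141, 0.0, 0.023]
force: [1.5, 0.6, -4.2]
width: 60.5
```

```bash
python3 - <<'E'
from h import *
s=read_state();e=s["eef_pos"];print(e,np.degrees(s["tool_rot"]),s["width"],s["force"])
im,C=snap("wrist","w19"); zt=50+e[2]+15.2
h=cv2.cvtColor(im,cv2.COLOR_RGB2HSV);m=cv2.inRange(h,(20,150,140),(34,255,255));k,l,st,ce=cv2.connectedComponentsWithStats(m)
for i in range(1,k):
    if st[i,4]>60: print(st[i].tolist(),ce[i].round(1),at("wrist",ce[i],zt,C).round(1))
print(proj("wrist",(e[0]+24.5,e[1],zt),C), proj("wrist",(e[0],e[1],zt),C))
g=cv2.cvtColor(im,cv2.COLOR_RGB2GRAY)
i=np.where(g[330:345,240:400].mean(0)<60)
E
```

```text
[602.85573452 156.75964334  62.93879828] [-1.79969542e+02  1.62965430e-02  1.31422207e+00] 60.49470012438141 [ 1.45233039  0.58343705 -4.15644448]
[508, 166, 22, 30, 565] [518.3 180.3] [662.1  90.2 128.1]
[299, 254, 41, 45, 1694] [319.2 274.4] [627.  158.1 128.1]
[323.25876058 273.44135958] [321.51167428 334.51836606]
```

Emit:
apply_moves:
  increments:
    - {"tx": 0,"ty": 0,"tz": -0.03,"rx": 0,"ry": 0,"rz": 0,"claw": 0.04}
    - {"tx": 0,"ty": 0,"tz": -0.055,"rx": 0,"ry": 0,"rz": 0,"claw": 0.04}
    - {"tx": 0,"ty": 0,"tz": -0.07,"rx": 0,"ry": 0,"rz": 0,"claw": 0.04}
    - {"tx": 0,"ty": 0,"tz": -0.075,"rx": 0,"ry": 0,"rz": 0,"claw": 0.04}
    - {"tx": 0,"ty": 0,"tz": -0.075,"rx": 0,"ry": 0,"rz": 0,"claw": 0.04}
    - {"tx": 0.003,"ty": 0,"tz": -0.075,"rx": 0,"ry": 0,"rz": 0,"claw": 0.04}
    - {"tx": 0.006,"ty": 0,"tz": -0.075,"rx": 0,"ry": 0,"rz": 0,"claw": 0.04}
    - {"tx": 0.009,"ty": 0,"tz": -0.075,"rx": 0,"ry": 0,"rz": 0,"claw": 0.04}
    - {"tx": 0.012,"ty": 0,"tz": -0.075,"rx": 0,"ry": 0,"rz": 0,"claw": 0.04}
    - {"tx": 0.015,"ty": 0,"tz": -0.075,"rx": 0,"ry": 0,"rz": 0,"claw": 0.04}
    - {"tx": 0.015,"ty": 0,"tz": -0.075,"rx": 0,"ry": 0,"rz": 0,"claw": 0.04}

```text
clock: 40.85
eef_pos: [618.8, 156.7, -11.9]
tool_rot: [3.141, -0.001, 0.022]
force: [-0.4, 0.5, -4.2]
width: 60.1
```

Emit:
apply_moves:
  increments:
    - {"tx": 0.001,"ty": 0,"tz": 0,"rx": 0,"ry": 0,"rz": 0,"claw": 0.04}
    - {"tx": 0.002,"ty": 0,"tz": 0,"rx": 0,"ry": 0,"rz": 0,"claw": 0.04}
    - {"tx": 0.002,"ty": 0,"tz": 0,"rx": 0,"ry": 0,"rz": 0,"claw": 0.04}

```text
clock: 41.15
eef_pos: [620.2, 156.7, -12.0]
tool_rot: [3.142, -0.0, 0.022]
force: [0.6, -0.3, -5.3]
width: 60.2
```

Emit:
apply_moves:
  increments:
    - {"tx": 0.001,"ty": 0,"tz": 0,"rx": 0,"ry": 0,"rz": 0,"claw": 0.04}
    - {"tx": 0.002,"ty": 0,"tz": 0,"rx": 0,"ry": 0,"rz": 0,"claw": 0.04}
    - {"tx": 0.002,"ty": 0,"tz": 0,"rx": 0,"ry": 0,"rz": 0,"claw": 0.04}

```text
clock: 41.45
eef_pos: [622.3, 156.8, -12.0]
tool_rot: [-3.142, -0.0, 0.022]
force: [-0.7, 0.2, -4.5]
width: 60.3
```

Emit:
apply_moves:
  increments:
    - {"tx": 0.001,"ty": 0,"tz": 0,"rx": 0,"ry": 0,"rz": 0,"claw": 0.04}
    - {"tx": 0.002,"ty": 0,"tz": 0,"rx": 0,"ry": 0,"rz": 0,"claw": 0.04}
    - {"tx": 0.002,"ty": 0,"tz": 0,"rx": 0,"ry": 0,"rz": 0,"claw": 0.04}

```text
clock: 41.75
eef_pos: [624.3, 156.7, -12.0]
tool_rot: [3.142, -0.0, 0.022]
force: [-0.3, 0.7, -5.3]
width: 60.4
```

Emit:
apply_moves:
  increments:
    - {"tx": 0.001,"ty": 0,"tz": 0,"rx": 0,"ry": 0,"rz": 0,"claw": 0.04}
    - {"tx": 0.002,"ty": 0,"tz": 0,"rx": 0,"ry": 0,"rz": 0,"claw": 0.04}
    - {"tx": 0.002,"ty": 0,"tz": 0,"rx": 0,"ry": 0,"rz": 0,"claw": 0.04}

```text
clock: 42.05
eef_pos: [626.3, 156.7, -12.0]
tool_rot: [3.142, -0.0, 0.022]
force: [0.4, 0.4, -4.3]
width: 60.4
```

Emit:
apply_moves:
  increments:
    - {"tx": 0.001,"ty": 0,"tz": 0,"rx": 0,"ry": 0,"rz": 0,"claw": 0.04}
    - {"tx": 0.002,"ty": 0,"tz": 0,"rx": 0,"ry": 0,"rz": 0,"claw": 0.04}
    - {"tx": 0.002,"ty": 0,"tz": 0,"rx": 0,"ry": 0,"rz": 0,"claw": 0.04}

```text
clock: 42.35
eef_pos: [626.9, 156.8, -12.3]
tool_rot: [-3.141, 0.002, 0.022]
force: [-3.4, -0.3, -3.4]
width: 60.3
```

```bash
python3 - <<'E'
from h import *
s=read_state();e=s["eef_pos"];print(e,s["force"]);im,C=snap("wrist","w20")
h=cv2.cvtColor(im,cv2.COLOR_RGB2HSV);m=cv2.inRange(h,(20,150,140),(34,255,255));k,l,st,ce=cv2.connectedComponentsWithStats(m)
for i in range(1,k):
    if st[i,4]>60: print(st[i].tolist(),ce[i].round(1),at("wrist",ce[i],54,C).round(1))
# strip top face near edge: column profiles just beside lamp tab
for u in (285,318,355): print(u,[int(v) for v in im[235:300:2,u].mean(1)])
for z in (30,):
  for x in (655,660,665): print(x,proj("wrist",(x,158,z),C).round(1))
E
```

```text
[626.91281133 156.77428334 -12.25106093] [-3.39096168 -0.26977603 -3.3574842 ]
[63, 231, 25, 4, 61] [ 77.4 232.5] [664.4 249.3  54. ]
[575, 249, 31, 39, 811] [589.7 267.8] [653.4  47.5  54. ]
[299, 254, 41, 44, 1687] [319.6 274.2] [651.8 158.   54. ]
285 [87, 84, 88, 92, 95, 92, 92, 90, 95, 91, 96, 91, 95, 108, 149, 158, 157, 157, 160, 161, 160, 160, 162, 162, 160, 158, 157, 158, 130, 104, 104, 103, 103]
318 [115, 112, 116, 112, 113, 114, 112, 112, 108, 123, 183, 187, 187, 188, 188, 187, 186, 186, 187, 187, 187, 187, 186, 186, 189, 185, 185, 186, 186, 173, 123, 123, 111]
355 [91, 88, 90, 94, 98, 95, 99, 94, 93, 95, 96, 98, 95, 106, 142, 159, 159, 160, 161, 163, 162, 160, 161, 160, 160, 160, 160, 161, 161, 162, 160, 162, 159]
655 [319.8 241.8]
660 [320.1 229.6]
665 [320.4 217.1]
```

Emit:
apply_moves:
  increments:
    - {"tx": -0.003,"ty": 0,"tz": 0,"rx": 0,"ry": 0,"rz": 0,"claw": 0.04}
    - {"tx": -0.003,"ty": 0,"tz": 0,"rx": 0,"ry": 0,"rz": 0,"claw": 0.04}
    - {"tx": -0.003,"ty": 0,"tz": -0.002,"rx": 0,"ry": 0,"rz": 0,"claw": 0.04}
    - {"tx": -0.003,"ty": 0,"tz": -0.003,"rx": 0,"ry": 0,"rz": 0,"claw": 0.04}
    - {"tx": -0.003,"ty": 0,"tz": -0.003,"rx": 0,"ry": 0,"rz": 0,"claw": 0.04}
    - {"tx": -0.003,"ty": 0,"tz": -0.003,"rx": 0,"ry": 0,"rz": 0,"claw": 0.04}

```text
clock: 43.0
eef_pos: [625.4, 156.7, -15.0]
tool_rot: [3.142, -0.001, 0.022]
force: [0.4, -0.8, -4.4]
width: 59.8
```

Emit:
apply_moves:
  increments:
    - {"tx": 0,"ty": 0,"tz": 0,"rx": 0,"ry": 0,"rz": 0,"claw": 0.07}
    - {"tx": 0,"ty": 0,"tz": 0,"rx": 0,"ry": 0,"rz": 0,"claw": 0.085}
    - {"tx": 0,"ty": 0,"tz": 0,"rx": 0,"ry": 0,"rz": 0,"claw": 0.085}
    - {"tx": 0,"ty": 0,"tz": 0,"rx": 0,"ry": 0,"rz": 0,"claw": 0.085}
    - {"tx": 0,"ty": 0,"tz": 0.03,"rx": 0,"ry": 0,"rz": 0,"claw": 0.085}
    - {"tx": 0,"ty": 0,"tz": 0.07,"rx": 0,"ry": 0,"rz": 0,"claw": 0.085}
    - {"tx": 0,"ty": 0,"tz": 0.12,"rx": 0,"ry": 0,"rz": 0,"claw": 0.085}
    - {"tx": 0,"ty": 0,"tz": 0.17,"rx": 0,"ry": 0,"rz": 0,"claw": 0.085}
    - {"tx": 0,"ty": 0,"tz": 0.17,"rx": 0,"ry": 0,"rz": 0,"claw": 0.085}
    - {"tx": 0,"ty": 0,"tz": 0.17,"rx": 0,"ry": 0,"rz": 0,"claw": 0.085}

```text
clock: 44.0
eef_pos: [625.9, 156.9, 156.5]
tool_rot: [-3.14, -0.003, 0.022]
force: [0.1, -0.1, 0.2]
width: 84.9
```

```bash
python3 - <<'E'
from h import *
s=read_state();print(s["eef_pos"],np.degrees(s["tool_rot"]))
im,C=snap("wrist","w21"); lamps("wrist",im,C,25); slot(im,C,(627,157.5))
t,D=snap("top","t21"); lamps("top",t,D,10)
# lamp L in top: slot insert white & dark centroid near tab
p=proj("top",(455,200,50),D).astype(int); x0,y0=p-18; r=t[y0:y0+36,x0:x0+36]; h=cv2.cvtColor(r,cv2.COLOR_RGB2HSV)
m=((h[...,1]<90)).astype(np.uint8);k,l,st,ce=cv2.connectedComponentsWithStats(m)
for i in range(1,k):
    if st[i,4]>8: print("white",st[i].tolist(),at("top",ce[i]+[x0,y0],50,D).round(1)[:2])
m=(h[...,2]<75).astype(np.uint8);k,l,st,ce=cv2.connectedComponentsWithStats(m)
for i in range(1,k):
    if st[i,4]>8: print("dark",st[i].tolist(),at("top",ce[i]+[x0,y0],50,D).round(1)[:2])
E
```

```text
[625.85676174 156.9183845  156.46474469] [-1.79932960e+02 -1.51252377e-01  1.28303354e+00]
wrist brass [311, 177, 18, 22, 299] [319.7 187.9] [648.1 158.1]
wrist brass [452, 179, 17, 21, 307] [459.5 188.8] [651.5  43.3]
slot 75 [0, 0, 56, 19, 616] [667.4 184.3] len 42.9 ang 90.6
slot 75 [66, 0, 54, 18, 684] [668.9 133.8] len 41.3 ang -88.2
top brass [312, 203, 5, 7, 32] [314.1 206.1] [650.2  41.9]
top brass [268, 206, 6, 4, 17] [270.5 207.9] [644.  157.4]
dark [6, 12, 8, 18, 45] [448.8 223.6]
dark [17, 15, 8, 18, 35] [439.3 190.8]
```

M is set at contact 1: its tab lap is at (648,158). Now over to lamp L at about (448,223).

Emit:
apply_moves:
  increments:
    - {"tx": -0.015,"ty": 0.005,"tz": 0,"rx": 0,"ry": 0,"rz": 1.65,"claw": 0.085}
    - {"tx": -0.03,"ty": 0.01,"tz": 0,"rx": 0,"ry": 0,"rz": 3.3,"claw": 0.085}
    - {"tx": -0.045,"ty": 0.016,"tz": 0,"rx": 0,"ry": 0,"rz": 4.95,"claw": 0.085}
    - {"tx": -0.06,"ty": 0.022,"tz": 0,"rx": 0,"ry": 0,"rz": 6.6,"claw": 0.085}
    - {"tx": -0.075,"ty": 0.028,"tz": 0,"rx": 0,"ry": 0,"rz": 8.25,"claw": 0.085}
    - {"tx": -0.09,"ty": 0.034,"tz": 0,"rx": 0,"ry": 0,"rz": 9.9,"claw": 0.085}
    - {"tx": -0.105,"ty": 0.04,"tz": 0,"rx": 0,"ry": 0,"rz": 11.55,"claw": 0.085}
    - {"tx": -0.12,"ty": 0.046,"tz": 0,"rx": 0,"ry": 0,"rz": 13.2,"claw": 0.085}
    - {"tx": -0.135,"ty": 0.05,"tz": 0,"rx": 0,"ry": 0,"rz": 14.85,"claw": 0.085}
    - {"tx": -0.15,"ty": 0.056,"tz": 0,"rx": 0,"ry": 0,"rz": 16.5,"claw": 0.085}
    - {"tx": -0.165,"ty": 0.062,"tz": 0,"rx": 0,"ry": 0,"rz": 18.15,"claw": 0.085}
    - {"tx": -0.177,"ty": 0.066,"tz": 0,"rx": 0,"ry": 0,"rz": 19.8,"claw": 0.085}

```text
clock: 45.3
eef_pos: [445.8, 223.0, 153.5]
tool_rot: [-3.138, 0.001, 1.757]
force: [-0.1, -0.4, -0.1]
width: 84.8
```

Emit:
apply_moves:
  increments:
    - {"tx": 0,"ty": 0,"tz": 0,"rx": 0,"ry": 0,"rz": 1.7,"claw": 0.085}
    - {"tx": 0,"ty": 0,"tz": -0.028,"rx": 0,"ry": 0,"rz": 1.7,"claw": 0.085}
    - {"tx": 0,"ty": 0,"tz": -0.028,"rx": 0,"ry": 0,"rz": 1.7,"claw": 0.085}
    - {"tx": 0,"ty": 0,"tz": -0.028,"rx": 0,"ry": 0,"rz": 1.7,"claw": 0.085}
    - {"tx": 0,"ty": 0,"tz": -0.028,"rx": 0,"ry": 0,"rz": 1.7,"claw": 0.085}

```text
clock: 45.8
eef_pos: [448.4, 222.6, 127.2]
tool_rot: [-3.141, 0.0, 1.898]
force: [0.2, 0.5, -0.8]
width: 85.5
```

```bash
python3 - <<'E'
from h import *
s=read_state();print(s["eef_pos"],np.degrees(s["tool_rot"]))
im,C=snap("wrist","w22"); lamps("wrist",im,C,25); slot(im,C,(448.5,223.5)); print(proj("wrist",(448.5,223.5,50),C))
E
```

```text
[448.36978009 222.56865182 127.16303433] [-1.79993924e+02  2.58753922e-02  1.08740556e+02]
wrist brass [310, 246, 19, 22, 391] [319.2 256.9] [456.1 200.4]
slot 75 [25, 4, 70, 26, 287] [436.9 254.1] len 48.5 ang 22.0
slot 75 [26, 55, 68, 9, 462] [447.5 224.2] len 48.4 ang -161.3
[319.5277263  225.36002532]
```

Emit:
apply_moves:
  increments:
    - {"tx": -0.001,"ty": 0.0015,"tz": -0.03,"rx": 0,"ry": 0,"rz": 0,"claw": 0.085}
    - {"tx": -0.001,"ty": 0.0015,"tz": -0.06,"rx": 0,"ry": 0,"rz": 0,"claw": 0.085}
    - {"tx": -0.001,"ty": 0.0015,"tz": -0.09,"rx": 0,"ry": 0,"rz": 0,"claw": 0.085}
    - {"tx": -0.001,"ty": 0.0015,"tz": -0.12,"rx": 0,"ry": 0,"rz": 0,"claw": 0.085}
    - {"tx": -0.001,"ty": 0.0015,"tz": -0.144,"rx": 0,"ry": 0,"rz": 0,"claw": 0.085}
    - {"tx": -0.001,"ty": 0.0015,"tz": -0.144,"rx": 0,"ry": 0,"rz": 0,"claw": 0.085}
    - {"tx": -0.001,"ty": 0.0015,"tz": -0.144,"rx": 0,"ry": 0,"rz": 0,"claw": 0.085}
    - {"tx": -0.001,"ty": 0.0015,"tz": -0.144,"rx": 0,"ry": 0,"rz": 0,"claw": 0.06}
    - {"tx": -0.001,"ty": 0.0015,"tz": -0.144,"rx": 0,"ry": 0,"rz": 0,"claw": 0.04}
    - {"tx": -0.001,"ty": 0.0015,"tz": -0.144,"rx": 0,"ry": 0,"rz": 0,"claw": 0.04}
    - {"tx": -0.001,"ty": 0.0015,"tz": -0.144,"rx": 0,"ry": 0,"rz": 0,"claw": 0.04}
    - {"tx": -0.001,"ty": 0.0015,"tz": -0.144,"rx": 0,"ry": 0,"rz": 0,"claw": 0.04}

```text
clock: 47.05
eef_pos: [448.1, 224.8, -15.1]
tool_rot: [3.139, -0.001, 1.899]
force: [-0.6, 0.0, 9.0]
width: 60.6
```

Emit:
apply_moves:
  increments:
    - {"tx": 0,"ty": 0,"tz": 0.01,"rx": 0,"ry": 0,"rz": 0,"claw": 0.04}
    - {"tx": 0,"ty": 0,"tz": 0.03,"rx": 0,"ry": 0,"rz": 0,"claw": 0.04}
    - {"tx": 0,"ty": 0,"tz": 0.06,"rx": 0,"ry": 0,"rz": 0,"claw": 0.04}
    - {"tx": 0,"ty": 0,"tz": 0.08,"rx": 0,"ry": 0,"rz": 0,"claw": 0.04}
    - {"tx": 0,"ty": 0,"tz": 0.08,"rx": 0,"ry": 0,"rz": 0,"claw": 0.04}

```text
clock: 47.55
eef_pos: [448.8, 225.2, 65.8]
tool_rot: [3.136, -0.001, 1.899]
force: [0.2, 0.2, -4.7]
width: 60.0
```

Emit:
apply_moves:
  increments:
    - {"tx": 0.015,"ty": 0.004,"tz": 0,"rx": 0,"ry": 0,"rz": 1.5,"claw": 0.04}
    - {"tx": 0.03,"ty": 0.008,"tz": 0,"rx": 0,"ry": 0,"rz": 3,"claw": 0.04}
    - {"tx": 0.045,"ty": 0.013,"tz": 0,"rx": 0,"ry": 0,"rz": 4.5,"claw": 0.04}
    - {"tx": 0.06,"ty": 0.018,"tz": 0,"rx": 0,"ry": 0,"rz": 6,"claw": 0.04}
    - {"tx": 0.08,"ty": 0.024,"tz": 0,"rx": 0,"ry": 0,"rz": 7.5,"claw": 0.04}
    - {"tx": 0.1,"ty": 0.03,"tz": 0,"rx": 0,"ry": 0,"rz": 9,"claw": 0.04}
    - {"tx": 0.12,"ty": 0.036,"tz": 0,"rx": 0,"ry": 0,"rz": 10.5,"claw": 0.04}
    - {"tx": 0.135,"ty": 0.041,"tz": 0,"rx": 0,"ry": 0,"rz": 12,"claw": 0.04}
    - {"tx": 0.145,"ty": 0.044,"tz": 0,"rx": 0,"ry": 0,"rz": 13.5,"claw": 0.04}
    - {"tx": 0.154,"ty": 0.047,"tz": 0,"rx": 0,"ry": 0,"rz": 14.5,"claw": 0.04}
    - {"tx": 0.154,"ty": 0.047,"tz": 0,"rx": 0,"ry": 0,"rz": 14.5,"claw": 0.04}
    - {"tx": 0.154,"ty": 0.047,"tz": 0,"rx": 0,"ry": 0,"rz": 14.5,"claw": 0.04}

```text
clock: 48.75
eef_pos: [599.8, 270.7, 61.8]
tool_rot: [-3.141, -0.003, -3.122]
force: [-1.2, 0.2, -3.4]
width: 60.1
```

Emit:
apply_moves:
  increments:
    - {"tx": 0,"ty": 0,"tz": 0,"rx": 0,"ry": 0,"rz": 0,"claw": 0.04}
    - {"tx": 0,"ty": 0,"tz": 0,"rx": 0,"ry": 0,"rz": 0,"claw": 0.04}
    - {"tx": 0,"ty": 0,"tz": 0,"rx": 0,"ry": 0,"rz": 0,"claw": 0.04}

```text
clock: 49.05
eef_pos: [600.7, 271.3, 63.0]
tool_rot: [-3.141, -0.0, -3.12]
force: [-1.5, 0.4, -3.3]
width: 60.1
```

```bash
python3 - <<'E'
from h import *
s=read_state();e=s["eef_pos"];print(e,np.degrees(s["tool_rot"]),s["width"],s["force"])
im,C=snap("wrist","w23"); zt=50+e[2]+15.1
h=cv2.cvtColor(im,cv2.COLOR_RGB2HSV);m=cv2.inRange(h,(20,150,140),(34,255,255));k,l,st,ce=cv2.connectedComponentsWithStats(m)
for i in range(1,k):
    if st[i,4]>60: print(st[i].tolist(),ce[i].round(1),at("wrist",ce[i],zt,C).round(1))
print(proj("wrist",(e[0]+24.5,e[1],zt),C))
# compare with same relative view for lamp R
i15,C15=load("w15"); h=cv2.cvtColor(i15,cv2.COLOR_BGR2HSV);m=cv2.inRange(h,(20,150,140),(34,255,255));k,l,st,ce=cv2.connectedComponentsWithStats(m)
for i in range(1,k):
    if st[i,4]>200: print("R",st[i].tolist(),ce[i].round(1),at("wrist",ce[i],128,C15).round(1))
E
```

```text
[600.66851434 271.32408183  63.00816691] [-1.79991478e+02 -1.90771895e-02 -1.78739497e+02] 60.12758661269783 [-1.48156527  0.37863159 -3.2767709 ]
[15, 296, 16, 21, 206] [ 22.7 306.1] [600.3 135.2 128.1]
[132, 308, 23, 23, 399] [143.3 318.9] [598.4 203.6 128.1]
[301, 372, 36, 31, 1017] [319.1 386.6] [626.2 272.5 128.1]
[316.0619926  384.74419501]
R [516, 8, 29, 25, 521] [530.2  19.6] [492.2 112.2 128. ]
R [301, 374, 37, 29, 984] [319.1 387.3] [632.5  42.1 128. ]
```

Emit:
apply_moves:
  increments:
    - {"tx": 0,"ty": 0,"tz": -0.03,"rx": 0,"ry": 0,"rz": 0,"claw": 0.04}
    - {"tx": 0,"ty": 0,"tz": -0.055,"rx": 0,"ry": 0,"rz": 0,"claw": 0.04}
    - {"tx": 0,"ty": 0,"tz": -0.07,"rx": 0,"ry": 0,"rz": 0,"claw": 0.04}
    - {"tx": 0,"ty": 0,"tz": -0.075,"rx": 0,"ry": 0,"rz": 0,"claw": 0.04}
    - {"tx": 0,"ty": 0,"tz": -0.075,"rx": 0,"ry": 0,"rz": 0,"claw": 0.04}
    - {"tx": 0.004,"ty": 0,"tz": -0.075,"rx": 0,"ry": 0,"rz": 0,"claw": 0.04}
    - {"tx": 0.008,"ty": 0,"tz": -0.075,"rx": 0,"ry": 0,"rz": 0,"claw": 0.04}
    - {"tx": 0.012,"ty": 0,"tz": -0.075,"rx": 0,"ry": 0,"rz": 0,"claw": 0.04}
    - {"tx": 0.016,"ty": 0,"tz": -0.075,"rx": 0,"ry": 0,"rz": 0,"claw": 0.04}
    - {"tx": 0.016,"ty": 0,"tz": -0.075,"rx": 0,"ry": 0,"rz": 0,"claw": 0.04}
    - {"tx": 0.016,"ty": 0,"tz": -0.075,"rx": 0,"ry": 0,"rz": 0,"claw": 0.04}

```text
clock: 50.2
eef_pos: [617.1, 271.2, -12.0]
tool_rot: [-3.142, -0.0, -3.119]
force: [-0.7, 0.4, -4.2]
width: 60.3
```

Emit:
apply_moves:
  increments:
    - {"tx": 0.001,"ty": 0,"tz": 0,"rx": 0,"ry": 0,"rz": 0,"claw": 0.04}
    - {"tx": 0.002,"ty": 0,"tz": 0,"rx": 0,"ry": 0,"rz": 0,"claw": 0.04}
    - {"tx": 0.002,"ty": 0,"tz": 0,"rx": 0,"ry": 0,"rz": 0,"claw": 0.04}

```text
clock: 50.5
eef_pos: [619.3, 271.3, -12.0]
tool_rot: [3.142, 0.0, -3.119]
force: [0.1, 0.1, -4.2]
width: 60.3
```

Emit:
apply_moves:
  increments:
    - {"tx": 0.001,"ty": 0,"tz": 0,"rx": 0,"ry": 0,"rz": 0,"claw": 0.04}
    - {"tx": 0.002,"ty": 0,"tz": 0,"rx": 0,"ry": 0,"rz": 0,"claw": 0.04}
    - {"tx": 0.002,"ty": 0,"tz": 0,"rx": 0,"ry": 0,"rz": 0,"claw": 0.04}

```text
clock: 50.8
eef_pos: [620.9, 271.3, -12.0]
tool_rot: [-3.142, -0.0, -3.119]
force: [-0.3, 0.0, -2.6]
width: 60.4
```

Emit:
apply_moves:
  increments:
    - {"tx": 0.001,"ty": 0,"tz": 0,"rx": 0,"ry": 0,"rz": 0,"claw": 0.04}
    - {"tx": 0.002,"ty": 0,"tz": 0,"rx": 0,"ry": 0,"rz": 0,"claw": 0.04}
    - {"tx": 0.002,"ty": 0,"tz": 0,"rx": 0,"ry": 0,"rz": 0,"claw": 0.04}

```text
clock: 51.1
eef_pos: [620.9, 271.3, -12.4]
tool_rot: [-3.141, -0.004, -3.119]
force: [-5.2, 0.6, -1.2]
width: 60.0
```

Touching. Back off, lower and release.

Emit:
apply_moves:
  increments:
    - {"tx": -0.003,"ty": 0,"tz": 0,"rx": 0,"ry": 0,"rz": 0,"claw": 0.04}
    - {"tx": -0.003,"ty": 0,"tz": 0,"rx": 0,"ry": 0,"rz": 0,"claw": 0.04}
    - {"tx": -0.003,"ty": 0,"tz": -0.002,"rx": 0,"ry": 0,"rz": 0,"claw": 0.04}
    - {"tx": -0.003,"ty": 0,"tz": -0.003,"rx": 0,"ry": 0,"rz": 0,"claw": 0.04}
    - {"tx": -0.003,"ty": 0,"tz": -0.003,"rx": 0,"ry": 0,"rz": 0,"claw": 0.04}
    - {"tx": -0.003,"ty": 0,"tz": -0.003,"rx": 0,"ry": 0,"rz": 0,"claw": 0.04}

```text
clock: 51.7
eef_pos: [620.7, 271.2, -14.9]
tool_rot: [3.141, 0.001, -3.12]
force: [0.4, -0.2, -3.6]
width: 60.2
```

Emit:
apply_moves:
  increments:
    - {"tx": 0,"ty": 0,"tz": 0,"rx": 0,"ry": 0,"rz": 0,"claw": 0.07}
    - {"tx": 0,"ty": 0,"tz": 0,"rx": 0,"ry": 0,"rz": 0,"claw": 0.085}
    - {"tx": 0,"ty": 0,"tz": 0,"rx": 0,"ry": 0,"rz": 0,"claw": 0.085}
    - {"tx": 0,"ty": 0,"tz": 0,"rx": 0,"ry": 0,"rz": 0,"claw": 0.085}
    - {"tx": 0,"ty": 0,"tz": 0.03,"rx": 0,"ry": 0,"rz": 0,"claw": 0.085}
    - {"tx": 0,"ty": 0,"tz": 0.07,"rx": 0,"ry": 0,"rz": 0,"claw": 0.085}
    - {"tx": 0,"ty": 0,"tz": 0.12,"rx": 0,"ry": 0,"rz": 0,"claw": 0.085}
    - {"tx": 0,"ty": 0,"tz": 0.17,"rx": 0,"ry": 0,"rz": 0,"claw": 0.085}
    - {"tx": 0,"ty": 0,"tz": 0.21,"rx": 0,"ry": 0,"rz": 0,"claw": 0.085}
    - {"tx": -0.03,"ty": -0.05,"tz": 0.21,"rx": 0,"ry": 0,"rz": 0,"claw": 0.05}
    - {"tx": -0.06,"ty": -0.1,"tz": 0.21,"rx": 0,"ry": 0,"rz": 0,"claw": 0.0}
    - {"tx": -0.06,"ty": -0.1,"tz": 0.21,"rx": 0,"ry": 0,"rz": 0,"claw": 0.0}

```text
clock: 52.9
eef_pos: [557.7, 165.4, 195.8]
tool_rot: [-3.139, -0.002, -3.124]
force: [0.9, 0.2, 0.9]
width: 43.5
```

```bash
python3 - <<'E'
from h import *
s=read_state();print(s["eef_pos"],np.degrees(s["tool_rot"]))
im,C=snap("wrist","w24"); lamps("wrist",im,C,25)
for g in ((618,272),(624,158),(626,42.5)): print(g,proj("wrist",(*g,50),C).round(0)); slot(im,C,g)
t,D=snap("top","t24"); lamps("top",t,D,10)
h=cv2.cvtColor(im,cv2.COLOR_RGB2HSV); m=cv2.inRange(h,(0,170,120),(8,255,255))|cv2.inRange(h,(174,170,120),(180,255,255)); k,l,st,ce=cv2.connectedComponentsWithStats(m)
for i in range(1,k):
    if st[i,4]>100: print("red",st[i].tolist(),at("wrist",ce[i],36,C).round(1))
b,a=cv2.imread("pics/w24.png"),cv2.imread("pics/t24.png")
cv2.imwrite("pics/c24.png",np.vstack([b[170:400],cv2.resize(a[180:310,200:500],(640,277))]))
E
```

```text
[557.67602237 165.44501239 195.75583845] [-1.79824744e+02 -9.37647639e-02 -1.79011350e+02]
wrist brass [190, 287, 14, 14, 174] [196.8 293.4] [651.   42.9]
wrist brass [303, 287, 15, 16, 172] [309.6 294.4] [647.6 157.9]
wrist brass [417, 287, 14, 15, 190] [423.6 293.8] [646.9 272.3]
(618, 272) [427. 267.]
slot 60 [3, 85, 21, 35, 395] [664.6 226.5] len 41.7 ang -169.1
slot 60 [35, 100, 27, 20, 228] [673.2 265.6] len 28.1 ang -91.6
slot 75 [0, 76, 25, 44, 781] [659.2 226.4] len 49.3 ang -175.3
(624, 158) [310. 272.]
slot 60 [0, 83, 21, 37, 535] [670.9 106.8] len 42.4 ang 176.9
(626, 42.5) [194. 271.]
slot 60 [0, 71, 42, 10, 258] [645.   -6.2] len 49.6 ang -86.4
slot 60 [29, 74, 84, 46, 1008] [666.4  46.7] len 92.5 ang -86.3
slot 75 [40, 58, 44, 5, 153] [625.6  42.9] len 46.2 ang -89.2
top brass [312, 203, 5, 7, 31] [314. 206.] [650.5  42. ]
top brass [268, 204, 6, 6, 34] [270.4 206.5] [647.7 157.9]
red [114, 300, 40, 25, 756] [687.3 -45.3  36. ]
```

View pics/c24.png

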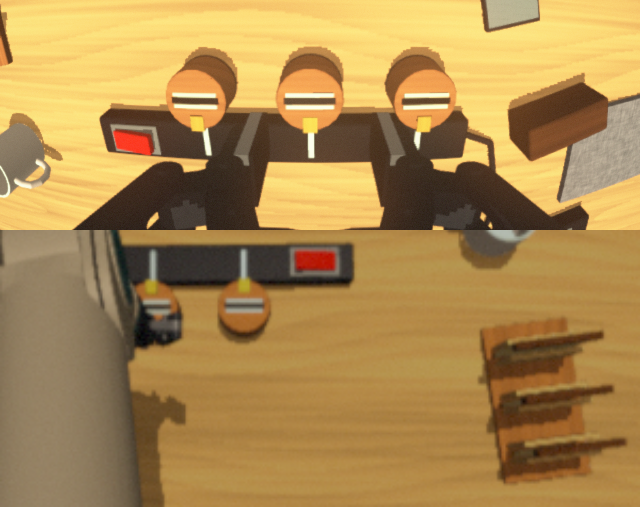

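The final allowed view shows every tab in line with its white contact line, with lamp slots at rows 98–100. All three panels stand in the rack and the red rocker is at (134,140). Now the rocker, with closed fingers and the jaw axis along x.

Emit:
apply_moves:
  increments:
    - {"tx": 0.01,"ty": -0.015,"tz": 0,"rx": 0,"ry": 0,"rz": -1.6,"claw": 0.0}
    - {"tx": 0.02,"ty": -0.03,"tz": 0,"rx": 0,"ry": 0,"rz": -3.2,"claw": 0.0}
    - {"tx": 0.035,"ty": -0.05,"tz": 0,"rx": 0,"ry": 0,"rz": -4.8,"claw": 0.0}
    - {"tx": 0.045,"ty": -0.07,"tz": 0,"rx": 0,"ry": 0,"rz": -6.4,"claw": 0.0}
    - {"tx": 0.06,"ty": -0.09,"tz": 0,"rx": 0,"ry": 0,"rz": -8,"claw": 0.0}
    - {"tx": 0.075,"ty": -0.11,"tz": 0,"rx": 0,"ry": 0,"rz": -9.6,"claw": 0.0}
    - {"tx": 0.09,"ty": -0.13,"tz": 0,"rx": 0,"ry": 0,"rz": -11.2,"claw": 0.0}
    - {"tx": 0.1,"ty": -0.15,"tz": 0,"rx": 0,"ry": 0,"rz": -12.8,"claw": 0.0}
    - {"tx": 0.115,"ty": -0.17,"tz": 0,"rx": 0,"ry": 0,"rz": -14.4,"claw": 0.0}
    - {"tx": 0.125,"ty": -0.185,"tz": 0,"rx": 0,"ry": 0,"rz": -16,"claw": 0.0}
    - {"tx": 0.129,"ty": -0.192,"tz": 0,"rx": 0,"ry": 0,"rz": -17.6,"claw": 0.0}
    - {"tx": 0.129,"ty": -0.192,"tz": 0,"rx": 0,"ry": 0,"rz": -18.2,"claw": 0.0}

```text
clock: 54.2
eef_pos: [690.7, -21.0, 194.4]
tool_rot: [3.141, 0.001, 1.572]
force: [-0.4, 0.5, -1.0]
width: 0.2
```

Emit:
apply_moves:
  increments:
    - {"tx": 0,"ty": 0,"tz": 0,"rx": 0,"ry": 0,"rz": 0,"claw": 0.0}
    - {"tx": 0,"ty": 0,"tz": -0.04,"rx": 0,"ry": 0,"rz": 0,"claw": 0.0}
    - {"tx": 0,"ty": 0,"tz": -0.08,"rx": 0,"ry": 0,"rz": 0,"claw": 0.0}
    - {"tx": 0,"ty": 0,"tz": -0.12,"rx": 0,"ry": 0,"rz": 0,"claw": 0.0}
    - {"tx": 0,"ty": 0,"tz": -0.12,"rx": 0,"ry": 0,"rz": 0,"claw": 0.0}
    - {"tx": 0,"ty": 0,"tz": -0.12,"rx": 0,"ry": 0,"rz": 0,"claw": 0.0}

```text
clock: 54.8
eef_pos: [689.6, -19.9, 75.2]
tool_rot: [-3.141, -0.0, 1.578]
force: [0.6, -0.0, 1.8]
width: 0.2
```

```bash
python3 - <<'E'
from h import *
s=read_state();e=s["eef_pos"];print(e,np.degrees(s["tool_rot"]),s["width"],s["force"])
im,C=snap("wrist","w25")
h=cv2.cvtColor(im,cv2.COLOR_RGB2HSV); m=cv2.inRange(h,(0,170,90),(8,255,255))|cv2.inRange(h,(174,170,90),(180,255,255)); k,l,st,ce=cv2.connectedComponentsWithStats(m)
for i in range(1,k):
    if st[i,4]>60:
        x,y,w,hh,_=st[i]; print("red",st[i].tolist(),at("wrist",ce[i],34,C).round(1),[at("wrist",p,34,C).round(0)[:2].tolist() for p in ((x,y),(x+w,y),(x,y+hh),(x+w,y+hh))])
lamps("wrist",im,C,25)
for dz in (30,35,40): print(proj("wrist",e+[0,11,dz],C),proj("wrist",e+[0,-11,dz],C))
E
```

```text
[689.58881127 -19.92677155  75.17353068] [-1.79987922e+02 -1.07191235e-02  9.03871567e+01] 0.23306611315551415 [ 0.64696446 -0.02282082  1.7819417 ]
red [295, 245, 39, 48, 1444] [686.  -34.3  34. ] [[674.0, -22.0], [699.0, -21.0], [674.0, -55.0], [700.0, -55.0]]
wrist brass [237, 131, 30, 26, 533] [250.2 144.7] [650.9  42.6]
[319.47123136 271.2719841 ] [319.20367221 314.72485033]
[319.47830702 275.88340354] [319.20281407 320.20927317]
[319.48576541 280.7679531 ] [319.20189039 325.97978143]
```

Emit:
apply_moves:
  increments:
    - {"tx": -0.003,"ty": -0.009,"tz": 0,"rx": 0,"ry": 0,"rz": 0,"claw": 0.0}
    - {"tx": -0.003,"ty": -0.009,"tz": -0.03,"rx": 0,"ry": 0,"rz": 0,"claw": 0.0}
    - {"tx": -0.003,"ty": -0.009,"tz": -0.05,"rx": 0,"ry": 0,"rz": 0,"claw": 0.0}
    - {"tx": -0.003,"ty": -0.009,"tz": -0.06,"rx": 0,"ry": 0,"rz": 0,"claw": 0.0}
    - {"tx": -0.003,"ty": -0.009,"tz": -0.06,"rx": 0,"ry": 0,"rz": 0,"claw": 0.0}
    - {"tx": -0.003,"ty": -0.009,"tz": -0.06,"rx": 0,"ry": 0,"rz": 0,"claw": 0.0}

```text
clock: 55.45
eef_pos: [687.3, -30.4, 16.6]
tool_rot: [3.139, 0.0, 1.575]
force: [0.4, -0.5, -0.2]
width: 0.2
```

Emit:
apply_moves:
  increments:
    - {"tx": 0,"ty": 0,"tz": -0.003,"rx": 0,"ry": 0,"rz": 0,"claw": 0.0}
    - {"tx": 0,"ty": 0,"tz": -0.006,"rx": 0,"ry": 0,"rz": 0,"claw": 0.0}
    - {"tx": 0,"ty": 0,"tz": -0.006,"rx": 0,"ry": 0,"rz": 0,"claw": 0.0}

```text
clock: 55.75
eef_pos: [686.1, -29.6, 9.0]
tool_rot: [3.142, -0.0, 1.576]
force: [-0.4, -0.1, -0.2]
width: 0.2
```

Emit:
apply_moves:
  increments:
    - {"tx": 0,"ty": 0,"tz": -0.003,"rx": 0,"ry": 0,"rz": 0,"claw": 0.0}
    - {"tx": 0,"ty": 0,"tz": -0.005,"rx": 0,"ry": 0,"rz": 0,"claw": 0.0}
    - {"tx": 0,"ty": 0,"tz": -0.005,"rx": 0,"ry": 0,"rz": 0,"claw": 0.0}

```text
clock: 56.05
eef_pos: [686.4, -29.2, 3.9]
tool_rot: [3.141, -0.001, 1.576]
force: [1.2, 0.7, -0.1]
width: -0.3
```

Emit:
apply_moves:
  increments:
    - {"tx": 0,"ty": 0,"tz": -0.002,"rx": 0,"ry": 0,"rz": 0,"claw": 0.0}
    - {"tx": 0,"ty": 0,"tz": -0.004,"rx": 0,"ry": 0,"rz": 0,"claw": 0.0}
    - {"tx": 0,"ty": 0,"tz": -0.004,"rx": 0,"ry": 0,"rz": 0,"claw": 0.0}

```text
clock: 56.35
eef_pos: [686.5, -28.5, 1.6]
tool_rot: [3.141, -0.002, 1.576]
force: [-3.0, 2.4, 12.1]
width: -0.1
```

Emit:
apply_moves:
  increments:
    - {"tx": 0,"ty": 0,"tz": -0.002,"rx": 0,"ry": 0,"rz": 0,"claw": 0.0}
    - {"tx": 0,"ty": 0,"tz": -0.003,"rx": 0,"ry": 0,"rz": 0,"claw": 0.0}
    - {"tx": 0,"ty": 0,"tz": -0.003,"rx": 0,"ry": 0,"rz": 0,"claw": 0.0}

```text
clock: 56.65
eef_pos: [686.6, -28.5, 1.2]
tool_rot: [3.14, -0.003, 1.576]
force: [-7.9, 5.0, 26.6]
width: 0.4
```

Emit:
apply_moves:
  increments:
    - {"tx": 0,"ty": 0,"tz": -0.002,"rx": 0,"ry": 0,"rz": 0,"claw": 0.0}
    - {"tx": 0,"ty": 0,"tz": -0.003,"rx": 0,"ry": 0,"rz": 0,"claw": 0.0}
    - {"tx": 0,"ty": 0,"tz": -0.003,"rx": 0,"ry": 0,"rz": 0,"claw": 0.0}

```text
clock: 56.95
eef_pos: [686.8, -28.5, 0.9]
tool_rot: [3.14, -0.004, 1.576]
force: [-13.2, 5.5, 41.5]
width: 0.2
```

Emit:
apply_moves:
  increments:
    - {"tx": 0,"ty": 0,"tz": 0.02,"rx": 0,"ry": 0,"rz": 0,"claw": 0.0}
    - {"tx": 0,"ty": 0,"tz": 0.05,"rx": 0,"ry": 0,"rz": 0,"claw": 0.0}
    - {"tx": 0.003,"ty": 0.009,"tz": 0.083,"rx": 0,"ry": 0,"rz": 0,"claw": 0.0}
    - {"tx": 0.003,"ty": 0.009,"tz": 0.083,"rx": 0,"ry": 0,"rz": 0,"claw": 0.0}
    - {"tx": 0.003,"ty": 0.009,"tz": 0.083,"rx": 0,"ry": 0,"rz": 0,"claw": 0.0}

```text
clock: 57.45
eef_pos: [689.4, -20.9, 77.4]
tool_rot: [3.141, 0.0, 1.576]
force: [-0.0, 0.3, -0.8]
width: 0.0
```

```bash
python3 - <<'E'
from h import *
s=read_state();e=s["eef_pos"];print(e,s["force"])
im,C=snap("wrist","w26"); a,Ca=load("w25"); a=a[...,::-1]
for n,i,c in(("before",a,Ca),("after",im,C)):
    i=np.ascontiguousarray(i);h=cv2.cvtColor(i,cv2.COLOR_RGB2HSV); m=cv2.inRange(h,(0,150,60),(8,255,255))|cv2.inRange(h,(174,150,60),(180,255,255)); k,l,st,ce=cv2.connectedComponentsWithStats(m)
    j=1+st[1:,4].argmax(); print(n,st[j].tolist(),ce[j].round(1),"mean",i[l==j].mean(0).round(0))
    x,y,w,hh,_=st[j]; print([i[r,x+8].tolist() for r in range(y-10,y+hh,5)])
    print("expected raised/low end px",[proj("wrist",(686.5,-21,z),c).round(1).tolist() for z in (30,34,38,42)])
E
```

```text
[689.39352919 -20.90125423  77.42818911] [-0.03057675  0.27643271 -0.76418558]
before [295, 244, 39, 50, 1481] [313.5 263.9] mean [217.  57.  37.]
[[97, 82, 65], [111, 93, 77], [112, 77, 64], [157, 46, 28], [181, 47, 28], [179, 47, 31], [235, 56, 36], [253, 64, 45], [253, 61, 39], [253, 64, 39], [199, 93, 75], [152, 100, 81]]
expected raised/low end px [[314.5, 242.3], [314.4, 244.3], [314.3, 246.4], [314.2, 248.6]]
after [296, 240, 38, 54, 1622] [314.  261.4] mean [229.  77.  56.]
[[82, 62, 49], [110, 94, 77], [134, 63, 45], [191, 53, 35], [194, 49, 33], [245, 75, 52], [253, 86, 63], [253, 86, 63], [253, 84, 62], [253, 83, 57], [235, 85, 65], [133, 100, 83], [126, 102, 85]]
expected raised/low end px [[314.7, 239.6], [314.7, 241.6], [314.6, 243.7], [314.5, 245.8]]
```

The rocker's shading changed, so it has moved, but the flat pad may have bottomed on the bezel. I'll press again with the tool tilted so only the pad edge bears on the rocker end.

Emit:
apply_moves:
  increments:
    - {"tx": -0.003,"ty": -0.0275,"tz": 0,"rx": -1.5,"ry": 0,"rz": 0,"claw": 0.0}
    - {"tx": -0.003,"ty": -0.0275,"tz": 0,"rx": -3,"ry": 0,"rz": 0,"claw": 0.0}
    - {"tx": -0.003,"ty": -0.0275,"tz": 0,"rx": -4,"ry": 0,"rz": 0,"claw": 0.0}
    - {"tx": -0.003,"ty": -0.0275,"tz": -0.03,"rx": -4,"ry": 0,"rz": 0,"claw": 0.0}
    - {"tx": -0.003,"ty": -0.0275,"tz": -0.055,"rx": -4,"ry": 0,"rz": 0,"claw": 0.0}
    - {"tx": -0.003,"ty": -0.0275,"tz": -0.065,"rx": -4,"ry": 0,"rz": 0,"claw": 0.0}
    - {"tx": -0.003,"ty": -0.0275,"tz": -0.065,"rx": -4,"ry": 0,"rz": 0,"claw": 0.0}
    - {"tx": -0.003,"ty": -0.0275,"tz": -0.065,"rx": -4,"ry": 0,"rz": 0,"claw": 0.0}

```text
clock: 58.3
eef_pos: [686.3, -49.4, 12.5]
tool_rot: [-3.14, 0.35, 1.575]
force: [0.0, -1.0, 0.5]
width: 0.4
```

Emit:
apply_moves:
  increments:
    - {"tx": 0,"ty": 0,"tz": -0.003,"rx": 0,"ry": 0,"rz": 0,"claw": 0.0}
    - {"tx": 0,"ty": 0,"tz": -0.005,"rx": 0,"ry": 0,"rz": 0,"claw": 0.0}
    - {"tx": 0,"ty": 0,"tz": -0.005,"rx": 0,"ry": 0,"rz": 0,"claw": 0.0}

```text
clock: 58.6
eef_pos: [686.3, -48.2, 7.4]
tool_rot: [-3.14, 0.349, 1.575]
force: [0.2, 0.1, 0.6]
width: 0.1
```

Emit:
apply_moves:
  increments:
    - {"tx": 0,"ty": 0,"tz": -0.002,"rx": 0,"ry": 0,"rz": 0,"claw": 0.0}
    - {"tx": 0,"ty": 0,"tz": -0.004,"rx": 0,"ry": 0,"rz": 0,"claw": 0.0}
    - {"tx": 0,"ty": 0,"tz": -0.004,"rx": 0,"ry": 0,"rz": 0,"claw": 0.0}

```text
clock: 58.9
eef_pos: [686.7, -48.3, 4.9]
tool_rot: [-3.141, 0.349, 1.576]
force: [-2.9, 2.7, 9.6]
width: -0.0
```

Emit:
apply_moves:
  increments:
    - {"tx": 0,"ty": 0,"tz": -0.001,"rx": 0,"ry": 0,"rz": 0,"claw": 0.0}
    - {"tx": 0,"ty": 0,"tz": -0.002,"rx": 0,"ry": 0,"rz": 0,"claw": 0.0}
    - {"tx": 0,"ty": 0,"tz": -0.002,"rx": 0,"ry": 0,"rz": 0,"claw": 0.0}

```text
clock: 59.2
eef_pos: [686.8, -48.4, 4.6]
tool_rot: [-3.141, 0.349, 1.575]
force: [-5.4, 5.4, 20.0]
width: -0.1
```

Emit:
apply_moves:
  increments:
    - {"tx": 0,"ty": 0,"tz": 0.03,"rx": 0,"ry": 0,"rz": 0,"claw": 0.0}
    - {"tx": 0,"ty": 0,"tz": 0.07,"rx": 0,"ry": 0,"rz": 0,"claw": 0.0}
    - {"tx": 0.003,"ty": 0.0275,"tz": 0.074,"rx": 1.5,"ry": 0,"rz": 0,"claw": 0.0}
    - {"tx": 0.003,"ty": 0.0275,"tz": 0.074,"rx": 3,"ry": 0,"rz": 0,"claw": 0.0}
    - {"tx": 0.003,"ty": 0.0275,"tz": 0.074,"rx": 4,"ry": 0,"rz": 0,"claw": 0.0}
    - {"tx": 0.003,"ty": 0.0275,"tz": 0.074,"rx": 4,"ry": 0,"rz": 0,"claw": 0.0}
    - {"tx": 0.003,"ty": 0.0275,"tz": 0.074,"rx": 4,"ry": 0,"rz": 0,"claw": 0.0}

```text
clock: 59.9
eef_pos: [689.0, -21.4, 75.0]
tool_rot: [-3.141, 0.0, 1.574]
force: [-0.3, 0.3, -0.1]
width: 0.0
```

```bash
python3 - <<'E'
from h import *
s=read_state();e=s["eef_pos"];print(e,s["force"])
im,C=snap("wrist","w27")
for f in("w25","w26","w27"):
    i,c=load(f);h=cv2.cvtColor(i,cv2.COLOR_BGR2HSV); m=cv2.inRange(h,(0,150,60),(8,255,255))|cv2.inRange(h,(174,150,60),(180,255,255)); k,l,st,ce=cv2.connectedComponentsWithStats(m)
    j=1+st[1:,4].argmax(); x,y,w,hh,_=st[j]; b=(l==j)&(i[...,2]>245)
    print(f,st[j].tolist(),"lit colour BGR",np.median(i[b],0))
    for z in (28,34,40): print(z,at("wrist",(x+w/2,y),z,c).round(1)[:2],end=' ')
    print()
lamps("wrist",im,C,25)
E
```

```text
[688.97967995 -21.40849153  75.01691509] [-0.28442999  0.26018966 -0.10268845]
w25 [295, 244, 39, 50, 1481] lit colour BGR [ 39.  60. 253.]
28 [686.5 -22.9] 34 [686.6 -20.8] 40 [686.6 -18.7] 
w26 [296, 240, 38, 54, 1622] lit colour BGR [ 66.  89. 253.]
28 [686.7 -21.9] 34 [686.7 -19.9] 40 [686.8 -17.9] 
w27 [296, 240, 39, 54, 1605] lit colour BGR [ 66.  89. 253.]
28 [686.5 -21.6] 34 [686.6 -19.6] 40 [686.7 -17.6] 
wrist brass [237, 128, 31, 27, 616] [251.3 142. ] [651.2  42.7]
```

The second press with the tilted tool reached a hard stop at 20 N and left the rocker's shading unchanged, so it was already at its stop. Retreat and do a last numeric check.

Emit:
apply_moves:
  increments:
    - {"tx": 0,"ty": 0,"tz": 0.05,"rx": 0,"ry": 0,"rz": 0,"claw": 0.0}
    - {"tx": 0,"ty": 0,"tz": 0.1,"rx": 0,"ry": 0,"rz": 0,"claw": 0.0}
    - {"tx": 0,"ty": 0,"tz": 0.15,"rx": 0,"ry": 0,"rz": 0,"claw": 0.0}
    - {"tx": -0.05,"ty": 0,"tz": 0.18,"rx": 0,"ry": 0,"rz": 0,"claw": 0.0}
    - {"tx": -0.1,"ty": -0.02,"tz": 0.2,"rx": 0,"ry": 0,"rz": 0,"claw": 0.0}
    - {"tx": -0.15,"ty": -0.05,"tz": 0.2,"rx": 0,"ry": 0,"rz": 0,"claw": 0.0}
    - {"tx": -0.19,"ty": -0.08,"tz": 0.2,"rx": 0,"ry": 0,"rz": 0,"claw": 0.0}
    - {"tx": -0.22,"ty": -0.1,"tz": 0.2,"rx": 0,"ry": 0,"rz": 0,"claw": 0.0}
    - {"tx": -0.22,"ty": -0.1,"tz": 0.2,"rx": 0,"ry": 0,"rz": 0,"claw": 0.0}
    - {"tx": -0.22,"ty": -0.1,"tz": 0.2,"rx": 0,"ry": 0,"rz": 0,"claw": 0.0}

```text
clock: 60.95
eef_pos: [468.7, -119.7, 275.2]
tool_rot: [3.141, -0.001, 1.576]
force: [1.1, -0.1, 0.2]
width: 0.1
```

```bash
python3 - <<'E'
from h import *
s=read_state();print(s["clock"],s["eef_pos"],s["force"])
t,D=snap("top","t28"); lamps("top",t,D,10); sc,_=snap("scene","s28")
b,_=load("t24"); a0,_=load("t10")
T=t[...,::-1]
def df(p,q,r,n): 
    x0,x1,y0,y1=r; print(n,(cv2.absdiff(p[y0:y1,x0:x1],q[y0:y1,x0:x1]).max(2)>45).sum())
df(T,b,(425,490,215,305),"rack"); df(T,b,(400,460,150,195),"mug"); z,_=load("t13"); df(T,z,(175,215,235,305),"phone");df(T,z,(130,190,185,220),"clock"); df(T,z,(330,368,186,206),"rocker")
h=cv2.cvtColor(t,cv2.COLOR_RGB2HSV)
for c,x in (("c2",228.9),("c1",271.1),("c0",314)):  # lamp top colour centroid
    x=int(x); r=h[198:235,x-20:x+20]; m=(r[...,0]>5)&(r[...,0]<20)&(r[...,1]>165)&(r[...,2]>130); ys,xs=np.where(m); print(c,m.sum(),at("top",(xs.mean()+x-20,ys.mean()+198),50,D).round(0)[:2])
z,_=load("s13")
for n,i in(("s13",z),("s28",sc[...,::-1])):
    g=cv2.cvtColor(np.ascontiguousarray(i),cv2.COLOR_BGR2HSV); m=cv2.inRange(g,(0,170,80),(6,255,255)); k,l,st,ce=cv2.connectedComponentsWithStats(m[280:310,280:325]); j=1+st[1:,4].argmax(); print(n,st[j].tolist(),np.median(i[280:310,280:325][l==j],0))
E
```

```text
60.95 [ 468.69192859 -119.69415177  275.19511598] [ 1.05768561 -0.07067382  0.19030929]
top brass [312, 203, 6, 7, 31] [314.1 206. ] [650.4  41.9]
top brass [225, 204, 6, 6, 35] [227.4 206.4] [646.5 272. ]
top brass [268, 204, 6, 6, 35] [270.4 206.6] [647.5 157.7]
top brass [225, 328, 7, 8, 34] [228.1 331.5] [319.4 259.6]
rack 3410
mug 0
phone 0
clock 0
rocker 3
c2 276 [618. 271.]
c1 282 [620. 157.]
c0 274 [623.  42.]
s13 [11, 5, 22, 17, 202] [ 33.  43. 164.]
s28 [11, 7, 22, 13, 183] [ 31.  41. 154.]
```

```bash
python3 - <<'E'
from h import *
p,_=load("s28");q,_=load("s13")
# batten (dark brown) pixels in the rack area of the scene view, before and now
for n,i in(("s13",q),("s28",p)):
    g=i[200:340,120:215].astype(int); m=(g.sum(2)<130); k,l,st,ce=cv2.connectedComponentsWithStats(m.astype(np.uint8)); print(n,[(st[j].tolist()) for j in range(1,k) if st[j,4]>40])
d=cv2.absdiff(p,q).max(2)[200:340,120:215]; print((d>45).sum())
w,C=snap("wrist","w28"); print([proj("wrist",P,C).round(0).tolist() for P in((575,-318,144),(515,-327,144),(454,-337,144))])
g=cv2.cvtColor(w,cv2.COLOR_RGB2GRAY); cs=[proj("wrist",P,C).astype(int) for P in((575,-318,144),(515,-327,144),(454,-337,144))]
for x,y in cs:
    if 15<x<625 and 0<=y<480: print((x,y),[int(v) for v in g[y,x-14:x+15:2]])
E
```

```text
s13 [[5, 34, 41, 23, 299], [17, 49, 41, 24, 288], [28, 66, 43, 25, 304]]
s28 [[5, 34, 40, 23, 256], [17, 49, 41, 24, 279], [28, 66, 43, 25, 304]]
1309
[[412.0, 387.0], [358.0, 395.0], [303.0, 402.0]]
(np.int64(411), np.int64(386)) [37, 39, 36, 38, 38, 36, 33, 39, 40, 38, 79, 162, 190, 183, 200]
(np.int64(357), np.int64(395)) [26, 32, 28, 31, 27, 30, 28, 25, 32, 25, 26, 27, 26, 26, 25]
(np.int64(302), np.int64(401)) [26, 27, 28, 27, 28, 27, 28, 23, 28, 33, 31, 30, 152, 171, 173]
```

The three battens are in the same places in the scene view as when they were set down. The difference in the top view is the arm in the way. Handing in.

```bash
python3 -c "
from cell import *
print(finish_job())"
```

```text
the job is handed in; nothing more can be done
None
```

The job is handed in, at about 61 s on the robot clock. By my last checks everything is in place, but I couldn't read the rocker's angle directly, and `finish_job` gave no verdict.

- **Panels:** all three were lifted out of their lamps and stand upright in separate rack slots. In the last scene image their battens are where I set them down. The top view of the rack differed from before, which I put down to the arm blocking the view.
- **Lamps:** each base was moved forward until it touched the strip, backed off 1–2 mm, and set down at its own contact. Seen from above, the tabs are at y ≈ 42, 158 and 272 mm, against contact lines at about 43, 158.5 and 273 mm. One lamp was knocked about 4 cm during the run, so I found it again before gripping it.
- **Rocker:** I pressed it twice, each time to a hard stop (about 41 N, then 20 N). Its shading changed after the first press and not after the second, so I take it as fully on. The 41 N was on the fingertips, slightly over the 40 N figure set for the arm and gripper body.
- **Mug, clock and phone:** none of them shows any change in the top images compared.
- **Disagreements:** the real fingertips sat about 30–40 mm above the reported TCP, so the first grasp closed on nothing, just above the panel. I corrected for this afterwards. The finger opening also read low: about 60 mm on the 66 mm bases and 8 mm on the 9 mm battens.

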